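# Close a gearbox's inspection opening: seat the cover and lock its quarter-turn stud

## Robot

A 6-joint arm with a two-finger parallel gripper is mounted at the origin on a cart in front of the work surface, level with it; the furniture and walls round the work are solid. World frame = base frame: x ahead of the robot, y to its left, z up, the work surface at z = 0. Lengths are in mm, angles in rad, forces in N, time in s.
With the tool pointing down it reaches from about 275 to 825 mm from the base axis. Payload 4.9 kg.
Tool frame: the origin (TCP) lies at the very end of the fingers, on their centre line; the grasp point (between the pads) lies 19 mm behind it (ctrl.grasp_offset is the distance from the TCP to the grasp point, in mm); x points along the fingers, z is the direction in which the jaws open and shut, and the axes are right-handed (so a half turn about x gives the same grasp; the last joint's range is limited). The gripper opens to 85 mm and grips with 20 to 120 N. Pads are 22 mm wide; open, the fingers measure 114 mm over their backs; the gripper's body (76 mm by 85 mm) begins 54 mm behind the grasp point. The pads swing forward as they close: fully open they stand 13 mm farther back than shut.
Start: joints at [-1.479, 0.326, -0.193, 1.052, 0, 1.437], TCP at [123.148, -536.053, 210.081] pointing down, gripper open.
Joint ranges: [-2.65, 2.65], [-0.97, 1.79], [-1.3, 1.35], [-1.93, 2.1], [-1.47, 1.37], [-3.14, 3.14]. Speed limits (rad/s): [2.57, 2.57, 3.14, 3.14, 3.14, 3.14].

## Interface

Orientations are given as a unit quaternion [w, x, y, z].
In Python, from cell import ctrl gives the robot as it stands.
- The arm moves only by the shell command python3 -m crank 'ROWS' [FORCE]. ROWS is JSON, a list that holds one entry, the list of rows, each a list of 7 numbers: the turn, a rotation vector about the tool's x, y, z in rad, then the shift along the tool's x, y, z in cm, then the finger opening in cm, from 0 to 8.54. A call has 1 to 20 rows; each row shifts and turns the commanded pose from where the row before left it, along the tool's axes as they then stand; what a row does not reach is not made up. A row lasts 1/8 s, in which the tool goes at most 62.5 mm and 10.7 degrees, less where a joint would pass 70% of its speed; a pose out of reach is approached as far as the arm can. A call is refused whole if a number of a shift passes 6.25 or a number of a turn 0.188, either way. A call with a gripper value outside its range is refused whole. The fingers move at their own pace and stop on an object; FORCE is the grip in N (left out, the last holds). Time passes only in rows, so rows that do not move let the fingers close. It gives the time, the measured TCP pose, the force and the opening at its end, in the units of the state.
- ctrl.read_state(): the state, without advancing time (a new reading comes with each control period).
- ctrl.camera(name): name is "scene" or "side" or "wrist"; returns (picture, depth): 400x640x3 uint8, blue, green, red; 400x640 float32, mm along the optical axis (not along the pixel's ray), 0 where there is no reading.
- ctrl.calibration(name): a dict with "fx", "fy", "cx", "cy" (pixels), "k1" (the pictures are not rectified: a ray, as slopes to the right and down, at radius r is drawn at 1 + k1 r^2 times it, then the intrinsics apply), "rvec" (rotation vector, rad) and "tvec" (3), from world to camera coordinates, as OpenCV has them; the wrist camera has in their place "tool_from_camera" (4x4, takes a point from camera to tool coordinates, whose origin is the TCP and whose axes are the tool frame's). Camera axes: x right, y down, z forward; pixel columns grow to the right and rows downward; lengths in mm; the calibration is good to about 2 mm. A picture is of the moment at which its call begins: read the wrist's pose just before it. calibration takes no time and is no camera call.
- ctrl.job_done(): hands the job in, once; it reports no verdict.
Trained networks look in the newest picture that a camera, given by its name, has taken for a name from the list of things; names that differ only in an ending like _2 or _b are one class to them, and where a whole thing is asked for, a point or a joint stands for the part that bears it (a point fixed in the world has none). Each returns a list of dicts, best first, with "conf" (0 to 1); they miss things now and then, are a little off and sometimes report something else, mostly with a low value. They report only what shows in the picture. A call takes as long as a camera call.
- ctrl.masks_of(name, camera): "pixels" (400x640 bool, what is visible of it) and "at" ([column, row] in pixels, amid what is visible of it).
- ctrl.tip_of(name, camera): "at" ([column, row] in pixels: a listed point, or the origin of a listed thing).
The state is a dict: "time_s": time; "joint_positions": joint angles; "dq": joint speeds; "joint_torque": joint torques, N m; "tool_pos": TCP position; "tcp_rot": TCP orientation; "contact_force": force on the tool from outside, world axes, zero at the start; "ft_torque": the same for the moment, N m; "opening": opening from 0.0 (shut) to 1.0 (fully open).
Only numpy, scipy, OpenCV 4.12 (cv2) and the standard library are available. Lean on these libraries where they do the work, as an engineer would, in place of code of your own. Each camera call takes 0.05 s, during which the arm holds its last target.

## Task

Put the inspection cover back on the open gearbox so that it sits fully home all round, then feel for the slot with its wing stud, push the stud down and turn it a quarter turn clockwise until the cam catches, and let go so that it stays locked. Use a light hand: never force the stud where it does not go, and leave the tools and bottles round about as they are.

Things in the scene. Friction and masses are not known exactly. Their poses are not given: they have to be found in the camera images.
- opening (a point): Centre of the inspection opening in the top of the grey cast gearbox, at the machined seat round it, 85 mm above the bench. Opening 96 mm along this frame's x, 56 mm along y; z up. In its middle, 17 mm below the seat, on a hand-screwed threaded pillar, lies the stud's receptacle: a 32 x 24 mm plate with a slot 27 x 9 mm, roughly along x: up to 0.45 rad either way, and up to 1.4 mm higher or lower.
- gearbox: The gearbox, bolted down; origin at the centre of its underside, on the bench; axes as for opening. Foot 190 x 124 mm, top flange 152 x 104 mm, output shaft standing out at its +x end (to 105 mm from the centre).
- cover_seat (a point): Centre of the underside of the loose aluminium cover's plate, which comes down on the seat; 22 mm above the bench at the start; meets the point opening when home. x along the cover's long side, z up. Plate 112 x 70 x 5 mm; the skirt under it, 93 x 53 mm, 22 mm deep, bevelled at its lower edge, enters the opening with 1.5 mm of play on each side, either way round (half a turn makes no difference).
- cover: The cover with its stud, standing on its skirt on the bench; origin at the centre of the skirt's lower edge, 22 mm under cover_seat; axes as there. 0.2 to 0.4 kg. It can be lifted by the stud's wing or by the 70 mm width of its plate.
- wing_grip (a point): Middle of the wing (flat grip bar) of the stud that is captive in the cover's centre: 36 mm long along x, 9 mm thick along y, 24 mm tall, on a round spring collar 33 mm across; 43.5 mm above cover_seat when not pushed. Roughly along the cover = unlocked, across = locked. Under the cover the stud has a square cross-bar, 24 mm long, 3.8 mm thick, parallel to the wing, that goes through the receptacle's slot.
- stud_press (a joint): How far the stud is pushed down in the cover, m; 0 = up, held by a spring (4 N, then 0.6 N per mm); at most 15 mm. With the cover home the cross-bar meets the slotted plate at 1.8 mm and goes on down only where it finds the slot; it clears the cam ridge at 11.7 mm, and 1.5 mm on the tip meets a rigid floor. In the locked notch it stands at 8.4 mm. All shift together by up to 1.4 mm with the pillar.
- stud_turn (a joint): Angle of the stud in the cover, rad, growing clockwise seen from above; 0 = wing along the cover; turns freely (0.02 N m of friction) while not in the slot. Through the slot and pressed below the ridge, it turns 1.57 clockwise from the slot's own angle; over the last 0.2 to 0.3 of that the spring lifts the bar 3.3 mm into its notch when the push is eased. Firm stops a little beyond, and just behind the slot.
- oil_bottle_mid (a point): Bystander: dark plastic oil bottle, 46 mm across, 155 mm tall, standing at the back between the two work places; point near its centre, 12 mm above the bench
- tyre_lever_mid (a point): Bystander: tyre lever, 16 x 110 x 7 mm, lying between the two work places; point near its centre, 12 mm above the bench
- jar_mid (a point): Bystander: lidded jar of bolts, 66 mm across, 90 mm tall, at the back left; point near its centre, 12 mm above the bench
- driver_mid (a point): Bystander: screwdriver, 25 x 170 x 24 mm, lying at the back right; point near its centre, 12 mm above the bench

How it is judged (in metres and radians):
On the way, in this order (a step that is already met when the one before it is completed fails the run):
1. the cover sits home on the gearbox, its stud not yet turned (z of cover_seat in the frame of opening between -0.002 and 0.002 m and horizontal distance between cover_seat and opening below 0.003 m and angle between the x axis of cover_seat and the x axis of opening, either way round below 0.06 rad and angle between the z axis of cover_seat and the z axis of opening, either way round below 0.04 rad and value of joint stud_turn below 0.7 rad), for 0.2 s.
2. the stud is turned a quarter turn clockwise and its cam has caught (z of cover_seat in the frame of opening between -0.002 and 0.002 m and horizontal distance between cover_seat and opening below 0.003 m and angle between the x axis of cover_seat and the x axis of opening, either way round below 0.06 rad and angle between the z axis of cover_seat and the z axis of opening, either way round below 0.04 rad and value of joint stud_turn above 0.75 rad and value of joint stud_press between 0.0055 and 0.01005 m), for 0.2 s.
At the end, for the whole second after the job is handed in: The cover is home (underside within 2 mm of the seat, centred within 3 mm, square within 0.06 rad, level within 0.04 rad); its stud is turned clockwise (over 0.75 rad) and its bar has sprung up into the notch (stud_press 5.5 to 10 mm); all is let go and at rest (all of step 2 and linear speed of cover below 0.01 m/s); the robot touches nothing.
It fails at once if the cover and its stud bear on the gearbox with more than 32 N (stud rammed against its receptacle, or cover jammed) (contact force between cover and gearbox above 32 N).
It fails at once if a bystander is pushed more than 40 mm from its place or knocked over (distance of any of oil_bottle_mid, tyre_lever_mid, jar_mid, driver_mid from where it was at the start of the episode above 0.04 m or angle between any of oil_bottle_mid, jar_mid's own z axis and vertical above 0.6 rad).
It also fails if it takes over 72 s, if anything falls off the work surface, if the arm or the gripper's body presses on something with over 40 N, if the wrist force passes 120 N, or if a joint passes its speed limit or range.

## Working session

There is one attempt and no reset: what is moved stays moved. The work goes in short steps, Python scripts to look and compute and a shell command to move; the robot and the scene stay as the last step left them, time stands still between calls to the robot, and variables do not carry over. Pictures are saved under pics/ and viewed, and the job is handed in when it is done.

```bash
ls; mkdir -p pics; cat > h.py <<'E'
import numpy as np, cv2
from cell import ctrl
from scipy.spatial.transform import Rotation as R
def RT(q): return R.from_quat([q[1],q[2],q[3],q[0]])
def st(): return ctrl.read_state()
def snap(n,f):
    s=st(); p,d=ctrl.camera(n); cv2.imwrite('pics/'+f,p); return s,p,d
def campose(n,s=None):
    c=ctrl.calibration(n)
    if n=='wrist':
        T=np.array(c['tool_from_camera']); s=s or st()
        W=np.eye(4); W[:3,:3]=RT(s['tcp_rot']).as_matrix(); W[:3,3]=s['tool_pos']
        M=W@T
    else:
        Rm=R.from_rotvec(np.ravel(c['rvec'])).as_matrix(); M=np.eye(4); M[:3,:3]=Rm.T; M[:3,3]=-Rm.T@np.ravel(c['tvec'])
    return c,M
def ray(n,px,s=None):
    c,M=campose(n,s)
    xd=(px[0]-c['cx'])/c['fx']; yd=(px[1]-c['cy'])/c['fy']; x,y=xd,yd
    for _ in range(20):
        f=1+c['k1']*(x*x+y*y); x,y=xd/f,yd/f
    return M[:3,3], M[:3,:3]@np.array([x,y,1.0])
def atz(n,px,z,s=None):
    o,d=ray(n,px,s); return o+d*(z-o[2])/d[2]
def pxd(n,px,depth,s=None):
    o,d=ray(n,px,s); return o+d*depth
def cloud(n,D,s=None):
    c,M=campose(n,s)
    v,u=np.mgrid[0:400,0:640]; xd=(u-c['cx'])/c['fx']; yd=(v-c['cy'])/c['fy']; x,y=xd,yd
    for _ in range(20):
        f=1+c['k1']*(x*x+y*y); x,y=xd/f,yd/f
    P=np.stack([x*D,y*D,D],-1)@M[:3,:3].T+M[:3,3]; P[D<=0]=np.nan
    return P
def proj(n,X,s=None):
    c,M=campose(n,s); p=M[:3,:3].T@(np.asarray(X)-M[:3,3]); x,y=p[0]/p[2],p[1]/p[2]
    f=1+c['k1']*(x*x+y*y); return c['cx']+c['fx']*x*f, c['cy']+c['fy']*y*f
def tri(rs):
    A=np.zeros((3,3)); b=np.zeros(3)
    for o,d in rs:
        d=d/np.linalg.norm(d); Q=np.eye(3)-np.outer(d,d); A+=Q; b+=Q@o
    return np.linalg.solve(A,b)
E
python3 - <<'E'
from h import *
np.set_printoptions(precision=1,suppress=True)
print(st()); print(ctrl.grasp_offset)
for n in ['scene','side','wrist']:
    s,p,d=snap(n,n+'0.png'); print(n,campose(n,s)[1],ctrl.calibration(n))
    for t in ['opening','cover_seat','wing_grip','cover','gearbox','oil_bottle_mid','tyre_lever_mid','jar_mid','driver_mid']:
        r=ctrl.tip_of(t,n)
        for q in r[:2]: print(t,q['conf'],q['at'])
E
```

```text
pics
{'time_s': 0.0, 'joint_positions': array([-1.5,  0.3, -0.2,  1.1, -0. ,  1.4]), 'dq': array([ 0.,  0., -0.,  0.,  0.,  0.]), 'joint_torque': array([  0. , -44.3,  26.2,   0. ,  -0. ,  -0. ]), 'tool_pos': array([ 123.1, -535.4,  209.3]), 'tcp_rot': array([ 0.6,  0.4,  0.6, -0.4]), 'contact_force': array([-0.8, -0.2,  0.1]), 'ft_torque': array([-0.,  0.,  0.]), 'opening': 0.9977819298336039}
18.700000000000003
scene [[ -0.8  -0.3   0.4 120.8]
 [ -0.5   0.6  -0.6 675.1]
 [ -0.   -0.8  -0.7 728.1]
 [  0.    0.    0.    1. ]] {'fx': 404.5646749678482, 'fy': 404.5646749678482, 'cx': 320.49547041167193, 'cy': 204.81834215404382, 'k1': 0.021275068148879004, 'rvec': array([ 0.7, -2.6,  1.2]), 'tvec': array([471.7, 215.9, 855.2])}
opening 0.73 [304.5, 242.8]
opening 0.62 [297.1, 191.0]
cover_seat 0.92 [367.9, 177.6]
wing_grip 0.58 [366.9, 162.1]
cover 0.89 [359.7, 183.5]
gearbox 0.89 [304.3, 267.7]
oil_bottle_mid 0.83 [300.4, 192.8]
tyre_lever_mid 0.58 [372.4, 228.7]
jar_mid 0.93 [192.5, 290.3]
jar_mid 0.68 [370.9, 228.4]
driver_mid 0.45 [340.2, 152.6]
side [[  -0.9   -0.2    0.3  181.2]

[... 320 characters left out ...]
 237.5]
cover_seat 0.95 [366.1, 187.1]
wing_grip 0.57 [365.1, 173.1]
cover 0.89 [364.7, 198.2]
gearbox 0.58 [327.3, 269.0]
oil_bottle_mid 0.74 [293.3, 208.7]
tyre_lever_mid 0.68 [383.9, 232.3]
jar_mid 0.58 [216.9, 300.8]
driver_mid 0.65 [327.7, 168.8]
wrist [[   0.2   -0.9   -0.3  205.5]
 [  -1.    -0.2   -0.1 -517.1]
 [  -0.     0.3   -0.9  374.1]
 [   0.     0.     0.     1. ]] {'fx': 322.8322688214553, 'fy': 322.8322688214553, 'cx': 325.31081092390497, 'cy': 203.20667670562443, 'k1': -0.010081329312621016, 'tool_from_camera': array([[   0. ,   -0.3,    0.9, -164. ],
       [   0. ,   -0.9,   -0.3,   84.5],
       [   1. ,    0. ,   -0. ,   -0. ],
       [   0. ,    0. ,    0. ,    1. ]])}
```

View pics/scene0.png

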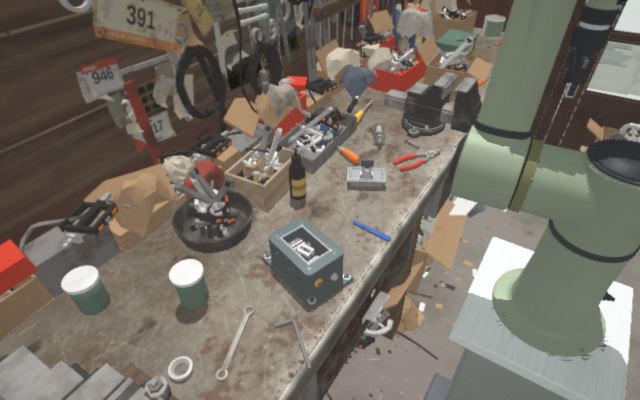

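View pics/side0.png

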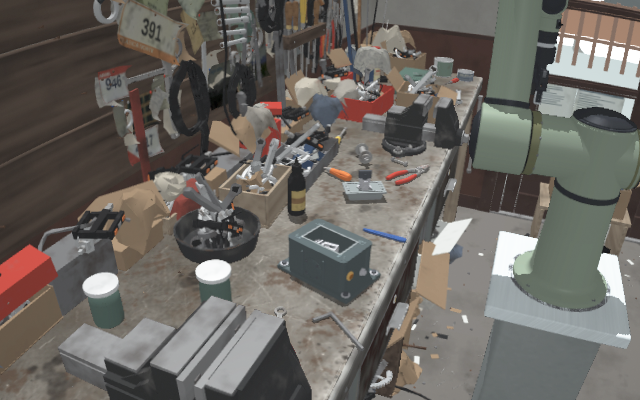

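```bash
python3 - <<'E'
from h import *
np.set_printoptions(precision=1,suppress=True)
P={'opening':((304.5,242.8),(327.6,237.5)),'cover_seat':((367.9,177.6),(366.1,187.1)),'wing':((366.9,162.1),(365.1,173.1)),'bottle':((300.4,192.8),(293.3,208.7)),'lever':((372.4,228.7),(383.9,232.3)),'jar':((192.5,290.3),(216.9,300.8)),'driver':((340.2,152.6),(327.7,168.8))}
for k,(a,b) in P.items(): print(k,tri([ray('scene',a),ray('side',b)]))
E
```

```text
opening [488.9 177.4  83.4]
cover_seat [ 506.6 -161.1   39.3]
wing [ 521.8 -185.    69.5]
bottle [671.7 -59.5 -14.8]
lever [414.6 -16.1   4.8]
jar [649.7 370.3  10.7]
driver [ 647.  -244.7   28.4]
```

The pictures show the gearbox with its opening at scene (304,243) / side (328,238), the cover with its wing up at scene (367,178) / side (365,187), the blue lever between them and the bottle at scene (298,185). Next I'll fit shapes from depth.

```bash
python3 - <<'E'
from h import *
np.set_printoptions(precision=1,suppress=True)
print(RT(st()['tcp_rot']).as_matrix())
for n in ['scene','side']:
    s,p,d=snap(n,n+'1.png'); C=cloud(n,d,s)
    for t in ['cover','gearbox','wing_grip']:
        for m in ctrl.masks_of(t,n)[:1]:
            Q=C[m['pixels']]; Q=Q[~np.isnan(Q[:,0])]
            print(n,t,m['conf'],m['pixels'].sum(),'zpct',np.percentile(Q[:,2],[2,25,50,75,98]))
            lo,hi={'cover':(17,36),'gearbox':(75,95),'wing_grip':(45,85)}[t]
            T=Q[(Q[:,2]>lo)&(Q[:,2]<hi)]
            if len(T)<5: continue
            r=cv2.minAreaRect(T[:,:2].astype(np.float32)); print(len(T),r,T.mean(0))
E
```

```text
[[-0.   1.   0.2]
 [ 0.   0.2 -1. ]
 [-1.  -0.  -0. ]]
scene cover 0.75 851 zpct [-0.4 25.  26.9 29.4 75.5]
535 ((523.0630493164062, -188.74850463867188), (110.84184265136719, 74.3362045288086), 29.407625198364258) [ 520.4 -183.3   27. ]
scene gearbox 0.68 117 zpct [ 7.1 13.5 17.9 20.3 23.8]
side cover 0.64 803 zpct [ 1.4 23.9 27.1 30.4 74.5]
458 ((522.8165893554688, -186.21875), (109.3367919921875, 75.94918823242188), 30.329792022705078) [ 520.5 -178.9   26.9]
side gearbox 0.57 5286 zpct [ 4.1 22.1 57.1 82.7 85.8]
1743 ((484.3067626953125, 180.54185485839844), (109.20816040039062, 157.37603759765625), 71.96448516845703) [481.2 188.8  83.3]
side wing_grip 0.63 5421 zpct [ 0.6 19.  56.  82.5 85.8]
2815 ((485.9088439941406, 183.625), (116.06350708007812, 156.23843383789062), 71.96448516845703) [481.6 195.2  70.7]
```

```bash
cat >> h.py <<'E'
def go(target,jaw=None):
    """print the tool-axis displacement (cm) to target, and turn about tool x to bring jaw line to angle jaw(deg)"""
    s=st(); M=RT(s['tcp_rot']).as_matrix(); dw=np.array(target)-s['tool_pos']
    print('pos',s['tool_pos'].round(1),'jaw',np.degrees(np.arctan2(M[1,2],M[0,2])).round(2),'tiltx',M[:,0].round(4),'F',s['contact_force'].round(1),'op',round(s['opening']*85.4,1),'t',s['time_s'],'q6',s['joint_positions'][5].round(3))
    print('shift cm, present axes',(M.T@dw/10).round(3))
    if jaw is not None:
        cur=np.degrees(np.arctan2(M[1,2],M[0,2])); a=-(jaw-cur); a=(a+180)%360-180
        print('turn about tool x rad',np.radians(a).round(4))
        M2=M@R.from_rotvec([np.radians(a),0,0]).as_matrix(); print('shift after turn',(M2.T@dw/10).round(3))
E
python3 -c "
from h import *
go([523,-187,160],-60)"
```

```text
pos [ 123.1 -536.   210.1] jaw -77.06 tiltx [-0.  0. -1.] F [-0.8 -0.2 -0.2] op 85.0 t 1.9 q6 1.437
shift cm, present axes [  5.008  46.785 -25.065]
turn about tool x rad -0.2978
shift after turn [  5.008  52.08  -10.235]
```

```bash
python3 -m crank '[[[-0.15,0,0,0,0,0,8.5],[-0.148,0,0,0,0,0,8.5],[0,0,0,0.5,5.2,-1.02,8.5],[0,0,0,0.5,5.2,-1.02,8.5],[0,0,0,0.5,5.2,-1.02,8.5],[0,0,0,0.5,5.2,-1.02,8.5],[0,0,0,0.5,5.2,-1.02,8.5],[0,0,0,0.5,5.2,-1.02,8.5],[0,0,0,0.5,5.2,-1.02,8.5],[0,0,0,0.5,5.2,-1.02,8.5],[0,0,0,0.5,5.2,-1.02,8.5],[0,0,0,0.5,5.2,-1.02,8.5],[0,0,0,0,0,0,8.5]]]'
python3 - <<'E'
from h import *
go([523,-187,160],-60)
s,p,d=snap('wrist','w1.png'); np.save('w1d.npy',d); C=cloud('wrist',d,s)
for t in ['cover_seat','wing_grip','cover']:
    r=ctrl.tip_of(t,'wrist'); print(t,[(q['conf'],q['at']) for q in r[:2]])
for m in ctrl.masks_of('cover','wrist')[:1]:
    Q=C[m['pixels']]; Q=Q[~np.isnan(Q[:,0])]
    print(np.histogram(Q[:,2],np.arange(0,90,3)))
    for lo,hi in ((22,33),(48,60),(68,85)):
        T=Q[(Q[:,2]>lo)&(Q[:,2]<hi)]
        if len(T)>10: print(lo,len(T),cv2.minAreaRect(T[:,:2].astype(np.float32)),T.mean(0),np.median(T[:,2]))
E
```

```text
time_s: 3.52
tool_pos: [524.4, -185.1, 159.6]
tcp_rot: [0.613, 0.352, 0.613, -0.352]
contact_force: [0.5, -0.4, 0.2]
opening: 0.993
pos [ 524.4 -185.1  159.6] jaw -59.68 tiltx [ 3.e-04  5.e-04 -1.e+00] F [ 0.5 -0.4  0.2] op 84.8 t 3.525 q6 2.14
shift cm, present axes [-0.044 -0.219  0.09 ]
turn about tool x rad 0.0055
shift after turn [-0.044 -0.219  0.091]
cover_seat [(0.89, [332.3, 187.0])]
wing_grip [(0.66, [326.1, 202.7])]
cover [(0.65, [330.3, 184.5])]
(array([  22,    0,    0,    0,    0,    0,    0,    0,  933, 5923,  231,
          1,    0,    0,    3,   15,  148,  389,    7,   14,   15,   14,
         24,   62,   17,  294,  145,    0,    0]), array([ 0,  3,  6,  9, 12, 15, 18, 21, 24, 27, 30, 33, 36, 39, 42, 45, 48,
       51, 54, 57, 60, 63, 66, 69, 72, 75, 78, 81, 84, 87]))
22 7087 ((524.268798828125, -189.09498596191406), (112.31243133544922, 70.17577362060547), 28.841474533081055) [ 529.37897131 -186.19766313   28.01152155] 27.919499043199096
48 558 ((524.7257690429688, -189.06143188476562), (31.542743682861328, 31.8072452545166), 67.40841674804688) [ 526.20639659 -187.63223032   51.92618342] 51.92925564460546
68 530 ((524.8938598632812, -188.63865661621094), (35.23571014404297, 14.165233612060547), 31.169841766357422) [ 525.97178956 -188.20650419   76.36632158] 77.3825493576005
```

View pics/w1.png

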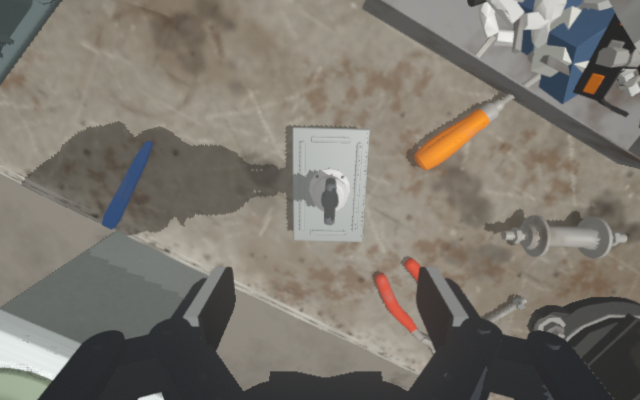

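The wrist view shows the cover centred at (330,185), with its plate edges clear, its wing upright in the picture at (330,200), and open floor around it. The plate fits at (524,-189), 28.8°. Now I'll look at the opening.

```bash
python3 - <<'E'
from h import *
D=np.load('w1d.npy'); s=st(); C=cloud('wrist',D,s)
T=C[(C[...,2]>75)&(np.hypot(C[...,0]-524,C[...,1]+189)<25)]
c=T[:,:2].mean(0); u,w,v=np.linalg.svd(T[:,:2]-c); print(c,np.degrees(np.arctan2(v[0,1],v[0,0])),w/np.sqrt(len(T))*3.46,len(T))
go([485,181,150])
E
```

```text
[ 531.01428834 -184.22193344] -59.979108631573894 [37.29769898 17.61947764] 4326
pos [ 521.7 -188.5  160.2] jaw -60.08 tiltx [-2.e-04 -2.e-04 -1.e+00] F [ 0.2 -0.4 -0.2] op 85.1 t 3.775 q6 2.14
shift cm, present axes [  1.017  15.251 -33.858]
```

```bash
python3 -m crank '[[[0,0,0,0,2.5,-5.6,8.5],[0,0,0,0,2.5,-5.6,8.5],[0,0,0,0,2.5,-5.6,8.5],[0,0,0,0,2.5,-5.6,8.5],[0,0,0,0.5,2.6,-5.7,8.5],[0,0,0,0.5,2.6,-5.7,8.5],[0,0,0,0,0,0,8.5],[0,0,0,0,0,0,8.5],[0,0,0,0,0,0,8.5]]]'
python3 - <<'E'
from h import *
go([485,181,150])
s,p,d=snap('wrist','w2.png'); np.save('w2d.npy',d); np.save('w2p.npy',np.array([*s['tool_pos'],*s['tcp_rot']])); C=cloud('wrist',d,s)
r=ctrl.tip_of('opening','wrist'); print([(q['conf'],q['at']) for q in r[:2]])
z=C[...,2]; print(np.histogram(z[~np.isnan(z)],np.arange(-3,100,4)))
c=cv2.resize(p[40:340,140:540],(800,600),interpolation=cv2.INTER_CUBIC); cv2.imwrite('pics/w2c.png',c)
E
```

```text
time_s: 4.9
tool_pos: [485.5, 178.5, 150.3]
tcp_rot: [0.612, 0.354, 0.612, -0.354]
contact_force: [-0.2, -0.3, 0.7]
opening: 0.997
pos [485.5 178.5 150.3] jaw -60.17 tiltx [ 3.e-04 -3.e-04 -1.e+00] F [-0.2 -0.3  0.7] op 85.2 t 4.9 q6 2.831
shift cm, present axes [ 0.035  0.079 -0.239]
[(0.97, [323.1, 207.5])]
(array([107931,  22164,   3651,   4240,   1037,    899,    899,   3356,
         1092,    961,   1329,   1079,   1218,   1501,   2343,   1998,
         1413,   1241,    566,    329,    583,   5908,  12261,    213,
            0]), array([-3,  1,  5,  9, 13, 17, 21, 25, 29, 33, 37, 41, 45, 49, 53, 57, 61,
       65, 69, 73, 77, 81, 85, 89, 93, 97]))
```

View pics/w2c.png

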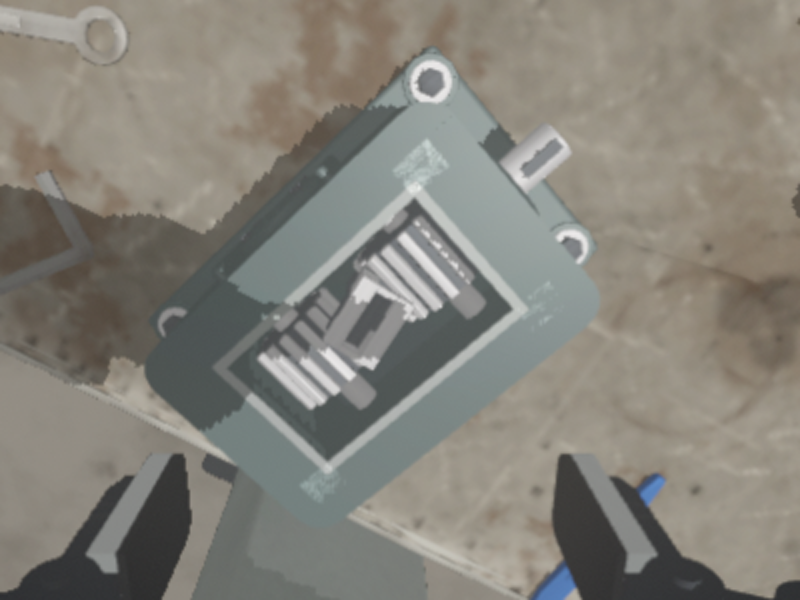

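The opening is clear at crop (370,330). The receptacle plate with its dark slot is at crop (368,325), turned relative to the opening. I'll rectify to metric orthophotos.

```bash
cat >> h.py <<'E'
def ortho(p,n,s,cx,cy,z,half,ang=0,k=4):
    """top view at height z: image right = direction ang(deg), image up = ang+90"""
    N=int(2*half*k); j,i=np.mgrid[0:N,0:N]; u=(i+.5)/k-half; v=half-(j+.5)/k
    a=np.radians(ang); X=cx+u*np.cos(a)-v*np.sin(a); Y=cy+u*np.sin(a)+v*np.cos(a)
    c,M=campose(n,s); q=(np.stack([X,Y,np.full_like(X,z)],-1)-M[:3,3])@M[:3,:3]
    x,y=q[...,0]/q[...,2],q[...,1]/q[...,2]; f=1+c['k1']*(x*x+y*y)
    return cv2.remap(p,(c['cx']+c['fx']*x*f).astype(np.float32),(c['cy']+c['fy']*y*f).astype(np.float32),cv2.INTER_CUBIC)
E
python3 - <<'E'
from h import *
a=np.load('w2p.npy'); s={'tool_pos':a[:3],'tcp_rot':a[3:]}
p=cv2.imread('pics/w2.png'); D=np.load('w2d.npy'); C=cloud('wrist',D,s)
print(atz('wrist',(323.1,207.5),85,s))
m=(C[...,2]>80)&(C[...,2]<92)&(np.hypot(C[...,0]-485,C[...,1]-181)<100)
m2=m.astype(np.uint8)
T=C[m]; print(np.median(T[:,2]),cv2.minAreaRect(T[:,:2].astype(np.float32)))
cs,h=cv2.findContours(m2,cv2.RETR_CCOMP,cv2.CHAIN_APPROX_NONE)
for c,hh in zip(cs,h[0]):
    if len(c)>60:
        w=np.array([atz('wrist',q[0],85,s)[:2] for q in c],np.float32); print(len(c),hh[3],cv2.minAreaRect(w))
# plate
m=(C[...,2]>60)&(C[...,2]<76)&(np.hypot(C[...,0]-485,C[...,1]-181)<14); T=C[m]; print('rec',len(T),np.percentile(T[:,2],[10,30,50,70,90]))
o=ortho(p,'wrist',s,485,181,85,70,-18); cv2.imwrite('pics/o85.png',o)
o=ortho(p,'wrist',s,485,181,68,25,-18,12); cv2.imwrite('pics/o68.png',o)
E
```

```text
[486.41647202 181.14096098  85.        ]
85.31109994642598 ((485.1783447265625, 179.9626007080078), (104.7021713256836, 152.67567443847656), 72.38836669921875)
495 -1 ((485.364990234375, 180.20492553710938), (104.50846099853516, 152.38973999023438), 72.42342376708984)
315 0 ((486.50140380859375, 180.56158447265625), (55.5573616027832, 95.411865234375), 72.3576889038086)
rec 532 [67.06186083 67.86241876 68.26098888 68.64734507 69.17756936]
```

View pics/o85.png

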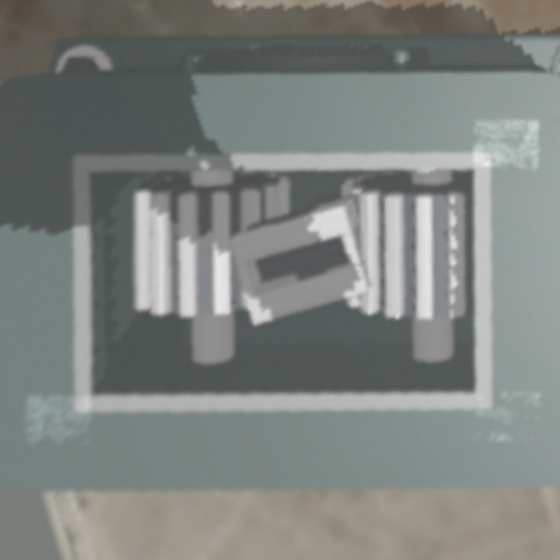

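View pics/o68.png

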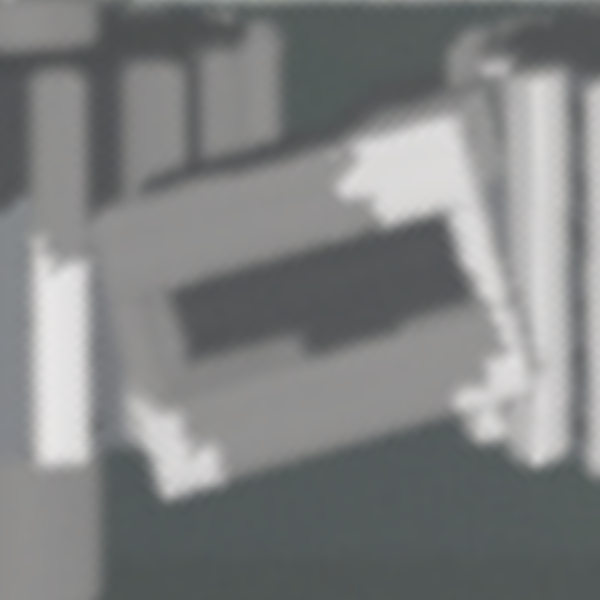

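Opening ≈ (485.8,180.4), long axis −17.6°. The slot sits at about −2° in world, i.e. ~0.28 rad counter-clockwise of the box, plate top ≈ 68 mm (nominal). Back to the cover for a look at rest before the grasp.

```bash
python3 -c "
from h import *
go([523.5,-189,140],-61.2)"
```

```text
pos [485.5 178.7 150.3] jaw -60.16 tiltx [ 3.e-04 -1.e-04 -1.e+00] F [ 0.   0.5 -0. ] op 85.2 t 5.0 q6 2.831
shift cm, present axes [  1.037 -15.004  33.786]
turn about tool x rad 0.0181
shift after turn [  1.037 -14.389  34.053]
```

```bash
python3 -m crank '[[[0.018,0,0,0,0,0,4.5],[0,0,0,0,-2.4,5.67,4.5],[0,0,0,0,-2.4,5.67,4.5],[0,0,0,0,-2.4,5.68,4.5],[0,0,0,0,-2.4,5.68,4.5],[0,0,0,0.5,-2.4,5.68,4.5],[0,0,0,0.5,-2.39,5.68,4.5],[0,0,0,0,0,0,4.5],[0,0,0,0,0,0,4.5],[0,0,0,0,0,0,4.5]]]'
python3 - <<'E'
from h import *
go([523.5,-189,140],-61.2)
s,p,d=snap('wrist','w3.png'); C=cloud('wrist',d,s)
r=ctrl.tip_of('cover_seat','wrist'); print([(q['conf'],q['at'],atz('wrist',q['at'],22,s)) for q in r[:2]])
r=ctrl.tip_of('wing_grip','wrist'); print([(q['conf'],q['at'],atz('wrist',q['at'],65.5,s)) for q in r[:2]])
m=ctrl.masks_of('cover','wrist')[0]['pixels']; Q=C[m]; Q=Q[~np.isnan(Q[:,0])]
for lo,hi in ((22,33),(48,56),(76,82)):
    T=Q[(Q[:,2]>lo)&(Q[:,2]<hi)]; print(lo,len(T),cv2.minAreaRect(T[:,:2].astype(np.float32)),np.median(T[:,2]))
cv2.imwrite('pics/o78.png',ortho(p,'wrist',s,523.5,-189,77.5,25,28.8,12))
cv2.imwrite('pics/o27.png',ortho(p,'wrist',s,523.5,-189,27,65,28.8,4))
E
```

```text
time_s: 6.25
tool_pos: [524.0, -186.0, 140.2]
tcp_rot: [0.609, 0.359, 0.61, -0.359]
contact_force: [-0.3, -0.3, 0.3]
opening: 0.528
pos [ 524.  -186.   140.2] jaw -60.95 tiltx [-3.e-04  4.e-04 -1.e+00] F [-0.3 -0.3  0.3] op 45.1 t 6.25 q6 2.16
shift cm, present axes [ 0.021 -0.184  0.236]
turn about tool x rad 0.0044
shift after turn [ 0.021 -0.183  0.237]
[(0.7, [327.9, 194.8], array([ 520.98354693, -190.04700761,   22.        ]))]
[(0.87, [327.4, 208.2], array([ 523.01024075, -188.18814204,   65.5       ]))]
22 7935 ((524.6546020507812, -189.00205993652344), (111.75823211669922, 70.14300537109375), 28.934242248535156) 27.92683398645704
48 619 ((524.8999633789062, -188.62767028808594), (31.040000915527344, 32.01239776611328), 32.52240753173828) 51.93713215157021
76 469 ((524.7320556640625, -188.842529296875), (35.60652160644531, 8.800856590270996), 27.065969467163086) 77.75357636433313
```

View pics/o78.png

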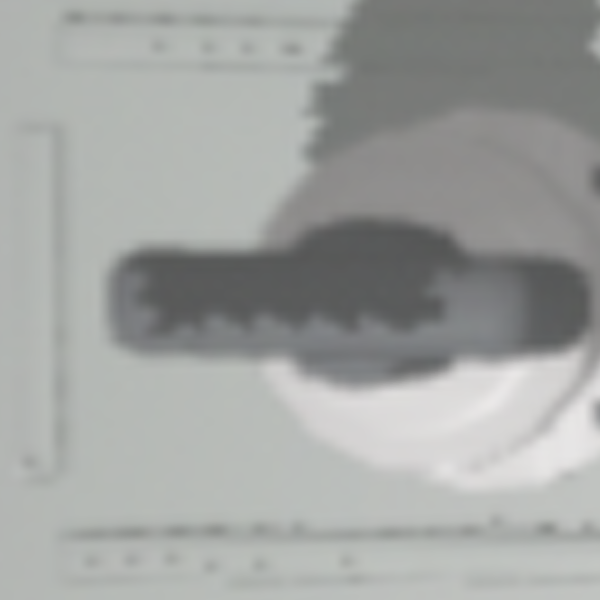

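View pics/o27.png

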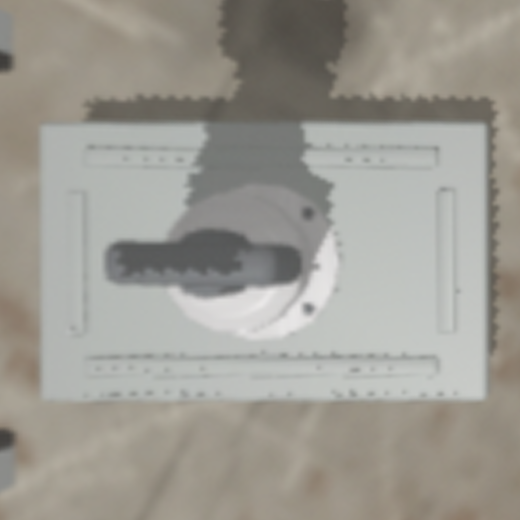

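```bash
python3 -c "
from h import *
go([524.7,-188.9,57],-61.1)"
```

```text
pos [ 524.3 -186.2  140.4] jaw -60.92 tiltx [ 2.e-04 -1.e-04 -1.e+00] F [-0.1  0.8  0.6] op 44.9 t 6.45 q6 2.16
shift cm, present axes [ 8.338 -0.1    0.25 ]
turn about tool x rad 0.0031
shift after turn [ 8.338 -0.099  0.251]
```

```bash
python3 -m crank '[[[0.003,0,0,2.0,-0.1,0.25,4.5],[0,0,0,2.0,0,0,4.5],[0,0,0,2.0,0,0,4.5],[0,0,0,1.3,0,0,4.5],[0,0,0,1.0,0,0,4.5],[0,0,0,0,0,0,4.5],[0,0,0,0,0,0,4.5]]]'
python3 - <<'E'
from h import *
go([524.7,-188.9,57],-61.1)
s,p,d=snap('wrist','w4.png')
s,p,d=snap('side','s4.png'); u,v=map(int,proj('side',[524,-189,60])); cv2.imwrite('pics/s4c.png',cv2.resize(p[v-60:v+60,u-80:u+80],(800,600),interpolation=cv2.INTER_CUBIC))
E
```

```text
time_s: 7.32
tool_pos: [525.0, -190.2, 57.7]
tcp_rot: [0.609, 0.36, 0.608, -0.36]
contact_force: [-0.4, -0.7, -0.6]
opening: 0.526
pos [ 525.  -190.2   57.7] jaw -61.19 tiltx [ 9.e-04 -5.e-04 -1.e+00] F [-0.4 -0.7 -0.6] op 44.9 t 7.325 q6 2.159
shift cm, present axes [ 0.072  0.034 -0.129]
turn about tool x rad -0.0016
shift after turn [ 0.072  0.034 -0.129]
```

View pics/w4.png

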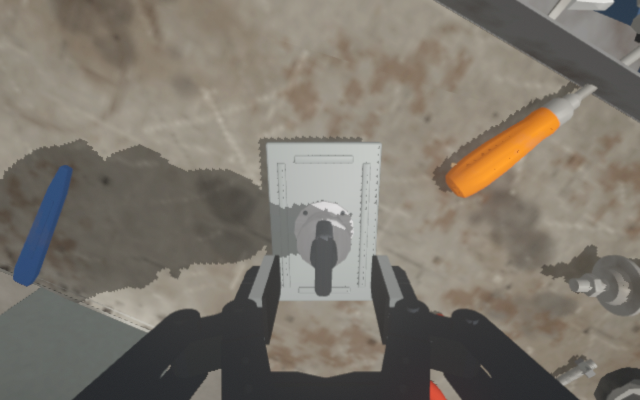

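View pics/s4c.png

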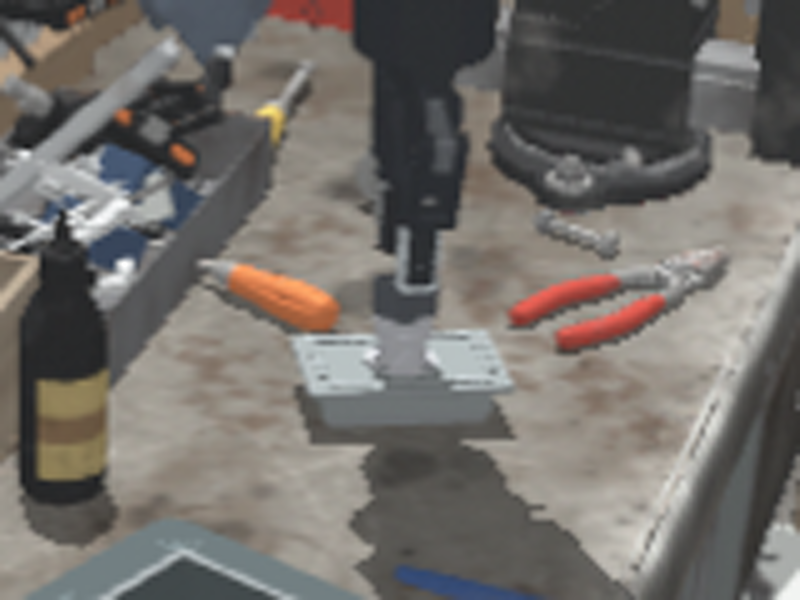

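The fingers straddle the wing at (322,255) in the wrist picture, above the collar. Closing.

```bash
python3 -m crank '[[[0,0,0,0.1,0,-0.1,2.0],[0,0,0,0,0,0,0.5],[0,0,0,0,0,0,0.5],[0,0,0,0,0,0,0.5],[0,0,0,0,0,0,0.5]]]' 60
python3 -c "
from h import *
go([524.7,-188.9,57],-61.1)"
```

```text
time_s: 8.05
tool_pos: [524.2, -189.1, 56.4]
tcp_rot: [0.609, 0.36, 0.609, -0.36]
contact_force: [0.3, 1.2, 4.5]
opening: 0.062
pos [ 524.2 -189.1   56.4] jaw -61.19 tiltx [ 3.e-04 -0.e+00 -1.e+00] F [0.3 1.2 4.5] op 5.3 t 8.05 q6 2.16
shift cm, present axes [-0.064  0.056  0.01 ]
turn about tool x rad -0.0015
shift after turn [-0.064  0.056  0.01 ]
```

```bash
python3 -m crank '[[[0,0,0,-0.5,0,0,0.5],[0,0,0,-1.5,0,0,0.5],[0,0,0,-2,0,0,0.5],[0,0,0,0,0,0,0.5],[0,0,0,0,0,0,0.5]]]'
python3 - <<'E'
from h import *
go([524.7,-188.9,57],-61.1)
s,p,d=snap('wrist','w5.png')
s,p,d=snap('side','s5.png'); u,v=map(int,proj('side',[524,-189,90])); cv2.imwrite('pics/s5c.png',cv2.resize(p[v-60:v+60,u-80:u+80],(800,600),interpolation=cv2.INTER_CUBIC))
E
```

```text
time_s: 8.68
tool_pos: [524.0, -189.1, 96.1]
tcp_rot: [0.609, 0.36, 0.609, -0.36]
contact_force: [-1.1, 0.6, 0.6]
opening: 0.061
pos [ 524.  -189.1   96.1] jaw -61.19 tiltx [ 1.e-04 -1.e-04 -1.e+00] F [-1.1  0.6  0.6] op 5.2 t 8.675 q6 2.16
shift cm, present axes [3.908 0.072 0.017]
turn about tool x rad -0.0016
shift after turn [3.908 0.072 0.017]
```

View pics/w5.png

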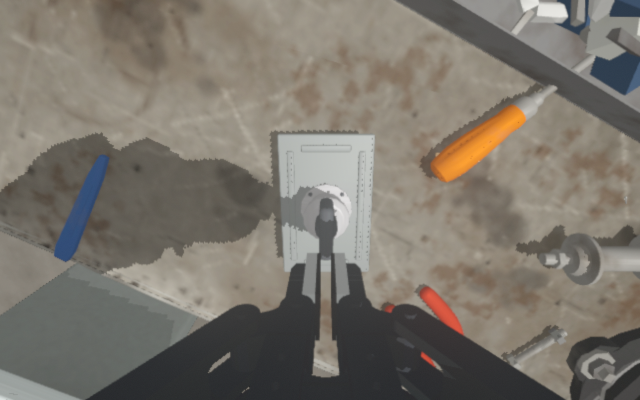

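View pics/s5c.png

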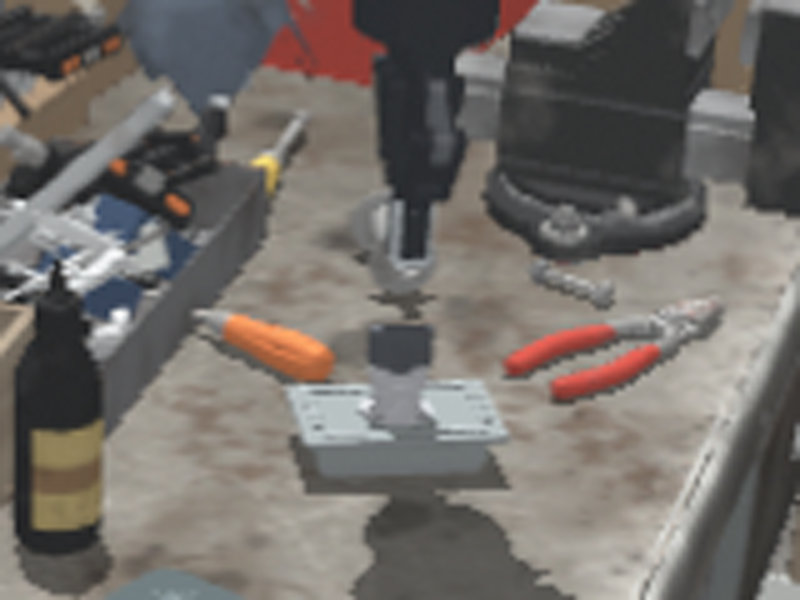

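The gripper came up empty: it closed to its 5 mm target. The cover is still in place with its wing at side crop (400,340). I need to know where the fingertips really are relative to the TCP.

```bash
python3 - <<'E'
from h import *
s=st(); M=RT(s['tcp_rot']).as_matrix(); T=np.array(s['tool_pos'])
p5=cv2.imread('pics/s5.png'); p4=cv2.imread('pics/s4.png')
q=[proj('side',T)]+[proj('side',[524.7,-188.9,z]) for z in (77.5,53.5)]
print(q)
T4=np.array([524.7,-190,57.3]); q4=[proj('side',T4+M@[x,y,22.5*k]) for x in(0,-10) for y in (-11,11) for k in (-1,1)]+[proj('side',[524.7,-188.9,77.5])]
for p,qq,f in ((p5,q,'s5m.png'),(p4,q4,'s4m.png')):
    p=cv2.resize(p[120:220,300:440],(840,600),interpolation=cv2.INTER_CUBIC)[:, :800]
    for a in qq: cv2.drawMarker(p,(int((a[0]-300+.5)*6),int((a[1]-120+.5)*6)),(0,255,255),0,14,2)
    cv2.imwrite('pics/'+f,p)
# wrist picture too: project wing and tip
p=cv2.imread('pics/w5.png')
for X in (T,T+M@[0,11,2.6],T+M@[0,11,-2.6],np.array([524.7,-188.9,77.5])):
    a=proj('wrist',X,s); cv2.drawMarker(p,(int(a[0]),int(a[1])),(0,255,255),0,8,1)
cv2.imwrite('pics/w5m.png',cv2.resize(p[150:350,220:440],(660,600)))
E
```

```text
[(np.float64(365.6276844965694), np.float64(163.6874065948686)), (np.float64(364.76368683392997), np.float64(169.70308727468554)), (np.float64(364.17535091639644), np.float64(177.74338388438193))]
```

View pics/s5m.png

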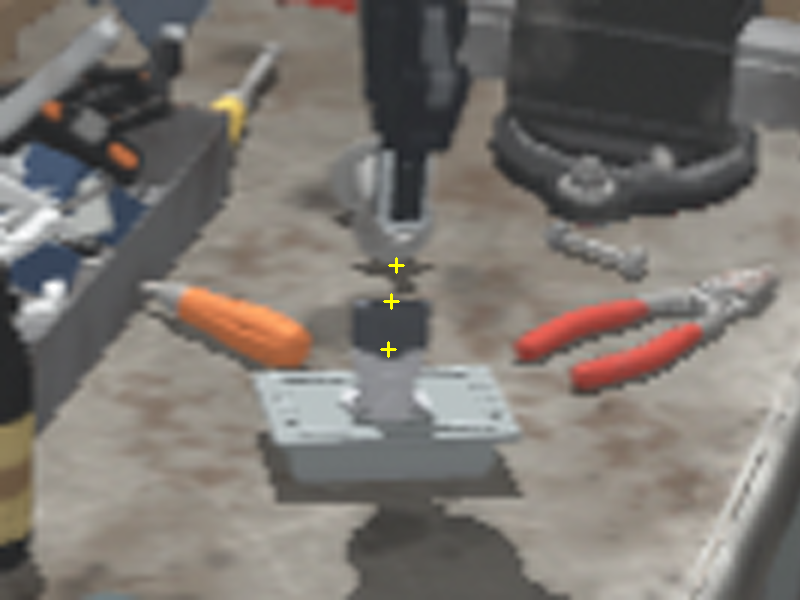

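View pics/s4m.png

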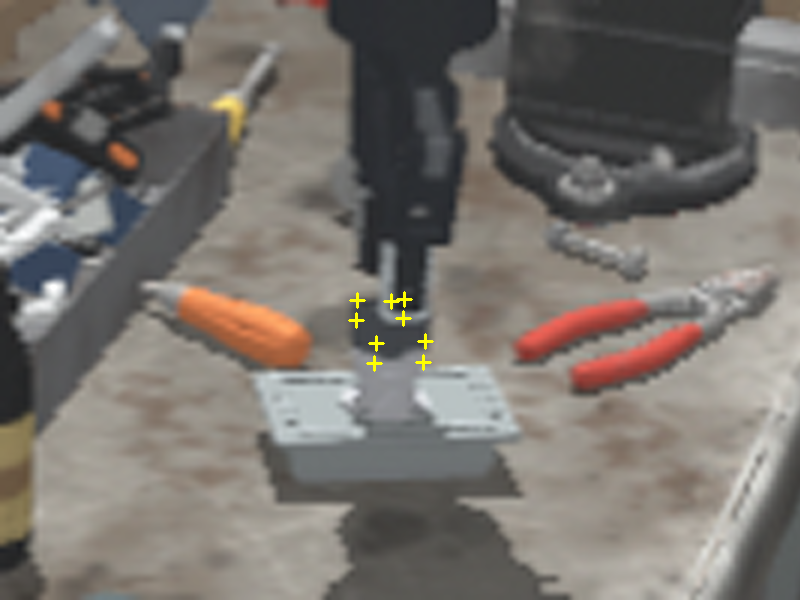

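View pics/w5m.png

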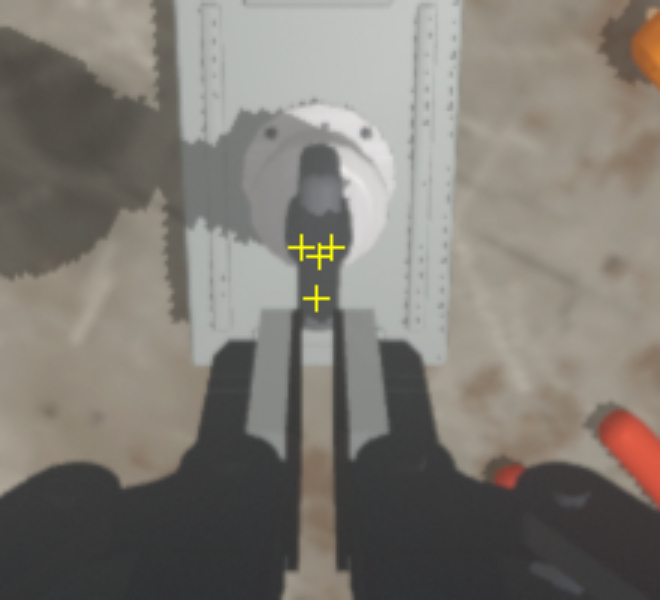

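```bash
python3 - <<'E'
from h import *
s,p,d=snap('wrist','w6.png'); C=cloud('wrist',d,s); M=RT(s['tcp_rot']).as_matrix(); L=(C-s['tool_pos'])@M
np.set_printoptions(precision=1,suppress=True)
for r in range(250,310,4): print(r, d[r,308:316:7], L[r,312], L[r,340])
print(ctrl.grasp_offset, s['opening'])
E
```

```text
250 [258.5 257.5] [ 67.8 -34.9 -10.8] [ 68.1 -35.   11.6]
254 [154.4 153.6] [-26.2  11.4  -6.4] [-27.1  11.8   6.9]
258 [149.3 149.5] [-30.1  11.3  -6.2] [-30.7  11.7   6.8]
262 [146.8 146. ] [-36.   12.5  -6. ] [-33.7  11.3   6.7]
266 [142.5 143.2] [-37.9  11.6  -5.9] [-37.9  11.6   6.5]
270 [139.1 139.6] [-41.1  11.5  -5.8] [-41.4  11.7   6.3]
274 [137.2 136.9] [-44.9  11.8  -5.6] [-44.   11.3   6.2]
278 [134.  135.2] [-46.8  11.1  -5.6] [-47.8  11.7   6.1]
282 [131.2 131. ] [-50.9  11.8  -5.4] [-50.6  11.6   6. ]
286 [129.1 128.1] [-53.2  11.4  -5.3] [-53.6  11.7   5.8]
290 [  0.  124.5] [-56.9  12.   -5.1] [-56.   11.4   5.7]
294 [123.3 123.5] [-58.2  11.1  -5.1] [-59.2  11.9   5.6]
298 [119.3 123.8] [-58.6   9.6  -5.1] [-59.3  10.1   5.6]
302 [117.5 124.3] [-65.6  12.9  -4.8] [-64.7  12.2   5.4]
306 [115.5 125.9] [-67.8  12.8  -4.7] [-68.4  13.2   5.2]
18.700000000000003 0.05882633430549253
```

Wrist depth shows the finger ends 25 mm short of the reported TCP, and the side view agrees. So at TCP z=56 the jaws closed just above the wing top. I'll redo it with that offset: TCP ≈ 34 puts the tips at ≈ 59, still above the collar at 52–53, and I'll watch the force.

```bash
python3 -m crank '[[[0,0,0,0,0.06,0.01,4.5],[0,0,0,0,0,0,4.5],[0,0,0,1.5,0,0,4.5],[0,0,0,1.5,0,0,4.5],[0,0,0,1.2,0,0,4.5],[0,0,0,1.0,0,0,4.5],[0,0,0,0.5,0,0,4.5],[0,0,0,0.4,0,0,4.5],[0,0,0,0,0,0,4.5],[0,0,0,0,0,0,4.5]]]'
python3 - <<'E'
from h import *
go([524.7,-188.9,34],-61.1)
s,p,d=snap('wrist','w7.png'); C=cloud('wrist',d,s); M=RT(s['tcp_rot']).as_matrix(); L=(C-s['tool_pos'])@M
s,p,d=snap('side','s7.png'); cv2.imwrite('pics/s7c.png',cv2.resize(p[120:220,300:433],(798,600),interpolation=cv2.INTER_CUBIC))
E
```

```text
time_s: 10.07
tool_pos: [524.9, -189.1, 35.5]
tcp_rot: [0.609, 0.36, 0.608, -0.36]
contact_force: [-0.5, -0.2, 0.4]
opening: 0.525
pos [ 524.9 -189.1   35.5] jaw -61.2 tiltx [ 7.e-04 -4.e-04 -1.e+00] F [-0.5 -0.2  0.4] op 44.8 t 10.075 q6 2.161
shift cm, present axes [ 0.151 -0.012 -0.027]
turn about tool x rad -0.0017
shift after turn [ 0.151 -0.012 -0.027]
```

View pics/w7.png

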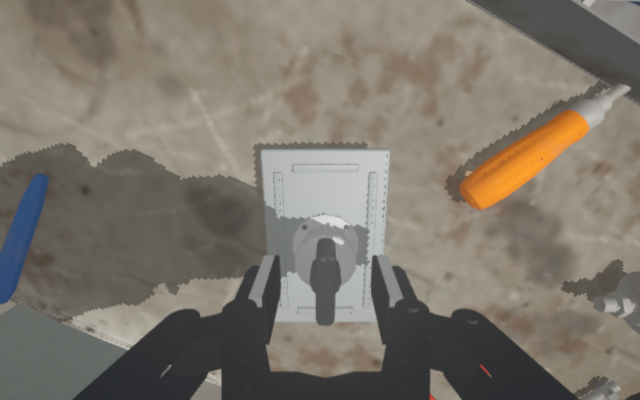

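View pics/s7c.png

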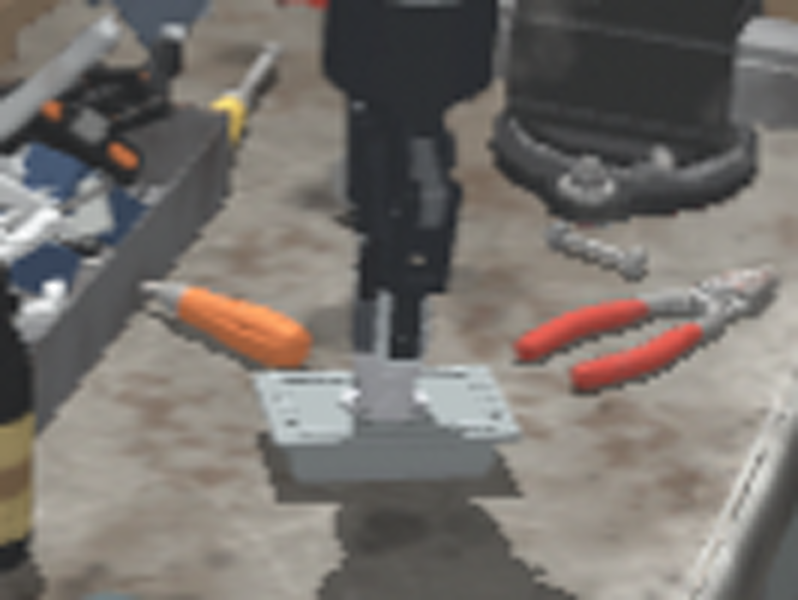

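The fingers now reach down either side of the wing, to just above the collar (side crop (395,350)). Closing.

```bash
python3 -m crank '[[[0,0,0,0.1,0,0,2.0],[0,0,0,0,0,0,0],[0,0,0,0,0,0,0],[0,0,0,0,0,0,0],[0,0,0,0,0,0,0]]]' 60
python3 -c "
from h import *
go([524.7,-188.9,34],-61.1)"
```

```text
time_s: 10.8
tool_pos: [524.7, -189.0, 34.3]
tcp_rot: [0.609, 0.36, 0.609, -0.36]
contact_force: [-0.3, -0.2, 3.0]
opening: 0.088
pos [ 524.7 -189.    34.3] jaw -61.19 tiltx [ 3.e-04 -2.e-04 -1.e+00] F [-0.3 -0.2  3. ] op 7.5 t 10.8 q6 2.161
shift cm, present axes [ 0.031  0.002 -0.009]
turn about tool x rad -0.0016
shift after turn [ 0.031  0.002 -0.009]
```

```bash
python3 -m crank '[[[0,0,0,-0.5,0,0,0],[0,0,0,-1.5,0,0,0],[0,0,0,-3,0,0,0],[0,0,0,-3,0,0,0],[0,0,0,-3,0,0,0],[0,0,0,-1,0,0,0],[0,0,0,0,0,0,0],[0,0,0,0,0,0,0]]]'
python3 - <<'E'
from h import *
go([485.8,180.4,155],72.4)
s,p,d=snap('wrist','w8.png')
s,p,d=snap('side','s8.png'); cv2.imwrite('pics/s8c.png',cv2.resize(p[70:220,260:460],(800,600),interpolation=cv2.INTER_CUBIC))
E
```

```text
time_s: 11.8
tool_pos: [523.8, -188.4, 152.9]
tcp_rot: [0.608, 0.36, 0.609, -0.36]
contact_force: [-0.5, -0.3, -1.6]
opening: 0.094
pos [ 523.8 -188.4  152.9] jaw -61.19 tiltx [-0.0019  0.001  -1.    ] F [-0.5 -0.3 -1.6] op 8.0 t 11.8 q6 2.161
shift cm, present axes [ -0.163  14.449 -34.149]
turn about tool x rad -2.3316
shift after turn [-0.163 14.771 34.011]
```

View pics/s8c.png

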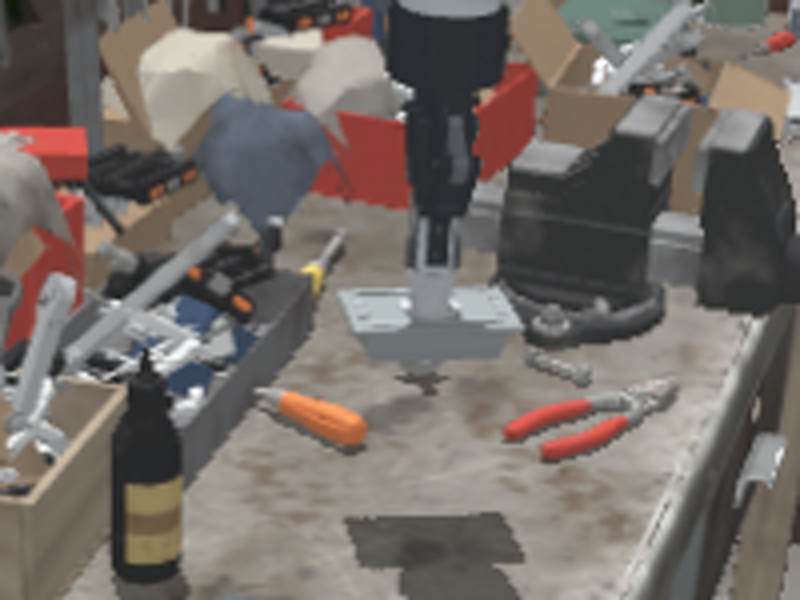

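View pics/w8.png

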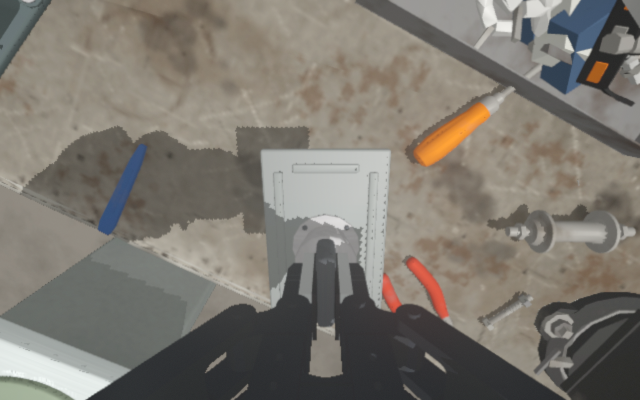

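The cover hangs level in the grip (side crop (430,320)). Carrying it over, then turning.

```bash
python3 -m crank '[[[0,0,0,0,0.8,-1.9,0],[0,0,0,-0.1,2.0,-4.7,0],[0,0,0,-0.1,2.1,-4.96,0],[0,0,0,0,2.1,-4.96,0],[0,0,0,0,2.1,-4.96,0],[0,0,0,0,2.1,-4.96,0],[0,0,0,0,2.1,-4.96,0],[0,0,0,0,0.8,-1.9,0],[0,0,0,0,0.35,-0.85,0],[0,0,0,0,0,0,0]]]'
python3 -m crank '[[[-0.05,0,0,0,0,0,0],[-0.1,0,0,0,0,0,0],[-0.15,0,0,0,0,0,0],[-0.15,0,0,0,0,0,0],[-0.15,0,0,0,0,0,0],[-0.15,0,0,0,0,0,0],[-0.15,0,0,0,0,0,0],[-0.15,0,0,0,0,0,0],[-0.15,0,0,0,0,0,0],[-0.15,0,0,0,0,0,0],[-0.15,0,0,0,0,0,0],[-0.15,0,0,0,0,0,0],[-0.15,0,0,0,0,0,0],[-0.15,0,0,0,0,0,0],[-0.15,0,0,0,0,0,0],[-0.13,0,0,0,0,0,0],[-0.1,0,0,0,0,0,0],[0,0,0,0,0,0,0],[0,0,0,0,0,0,0]]]'
python3 - <<'E'
from h import *
go([485.8,180.4,155],72.4)
s,p,d=snap('wrist','w9.png'); C=cloud('wrist',d,s)
m=(C[...,2]>110)&(C[...,2]<165)&(np.hypot(C[...,0]-485,C[...,1]-181)<75)
np.save('w9d.npy',d)
for f in ('cover',):
    mm=ctrl.masks_of('cover','wrist'); 
    if mm:
        Q=C[mm[0]['pixels']]; Q=Q[~np.isnan(Q[:,0])]; print(mm[0]['conf'],np.histogram(Q[:,2],np.arange(100,220,4)))
s2,p,d=snap('side','s9.png'); cv2.imwrite('pics/s9c.png',cv2.resize(p[130:310,220:460],(800,600),interpolation=cv2.INTER_CUBIC))
E
```

```text
time_s: 13.15
tool_pos: [486.1, 180.3, 155.9]
tcp_rot: [0.609, 0.359, 0.609, -0.36]
contact_force: [0.9, -0.4, -2.0]
opening: 0.092
time_s: 15.52
tool_pos: [486.8, 179.3, 156.1]
tcp_rot: [0.571, -0.416, 0.572, 0.416]
contact_force: [-0.3, -0.2, -3.0]
opening: 0.091
pos [486.8 179.3 156.1] jaw 72.16 tiltx [-1.e-04 -1.e-04 -1.e+00] F [-0.3 -0.2 -3. ] op 7.8 t 15.525 q6 0.522
shift cm, present axes [0.109 0.124 0.076]
turn about tool x rad -0.0042
shift after turn [0.109 0.124 0.077]
0.73 (array([    0,     0,     0,     0,     0,     0,     0,     0,     0,
           0,     0,   328, 13209,   201,    77,     0,    79,   270,
         443,    28,    68,    76,    78,    83,  1077,   185,     0,
           0,     0]), array([100, 104, 108, 112, 116, 120, 124, 128, 132, 136, 140, 144, 148,
       152, 156, 160, 164, 168, 172, 176, 180, 184, 188, 192, 196, 200,
       204, 208, 212, 216]))
```

View pics/w9.png

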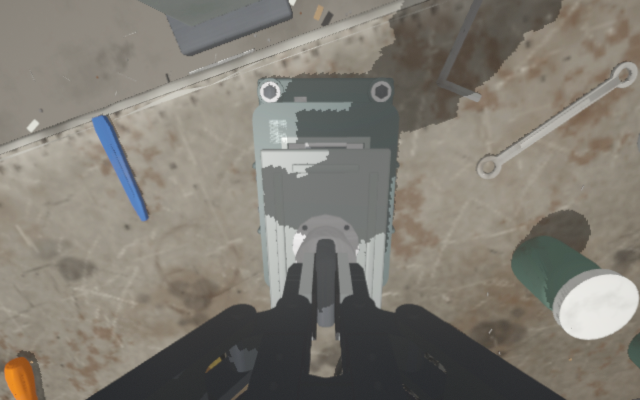

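View pics/s9c.png

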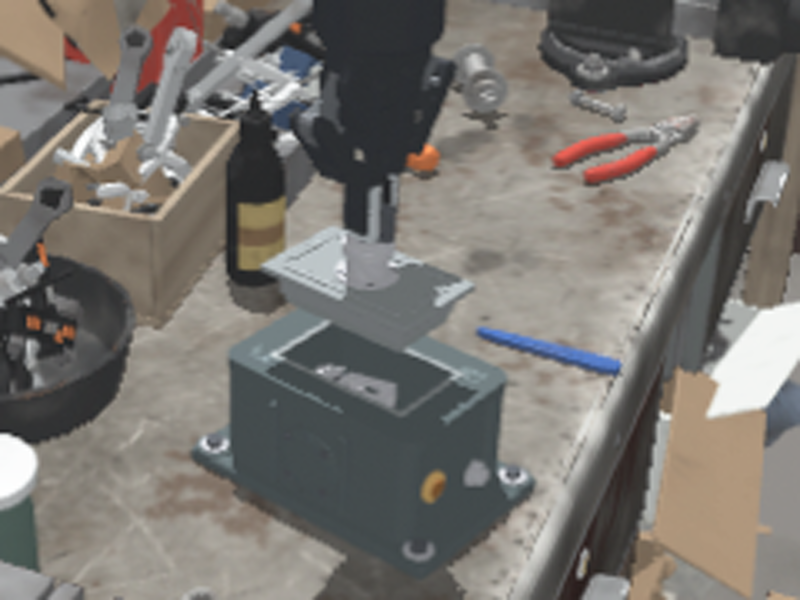

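```bash
python3 - <<'E'
from h import *
s=st(); p=cv2.imread('pics/w9.png'); d=np.load('w9d.npy'); C=cloud('wrist',d,s)
M=RT(s['tcp_rot']).as_matrix(); c0=np.array([485.8,180.4])
print(s['tool_pos'])
zz=C[...,2]; m=(zz>146)&(zz<152.5); T=C[m]; T=T[np.hypot(T[:,0]-485,T[:,1]-181)<80]; print('plate z',np.median(T[:,2]),cv2.minAreaRect(T[:,:2].astype(np.float32)))
# plane tilt
A=np.c_[T[:,:2]-c0,np.ones(len(T))]; print('plane',np.linalg.lstsq(A,T[:,2],rcond=None)[0])
cv2.imwrite('pics/oA.png',ortho(p,'wrist',s,*c0,np.median(T[:,2]),70,-17.6,4))
cv2.imwrite('pics/oB.png',ortho(p,'wrist',s,*c0,85,100,-17.6,3))
E
```

```text
[486.70640051 179.72824822 156.13037995]
plate z 149.4921403256639 ((488.02020263671875, 179.88980102539062), (70.34967041015625, 112.83202362060547), 72.30985260009766)
plane [ 4.70175572e-03 -8.15632809e-04  1.49713400e+02]
```

View pics/oA.png

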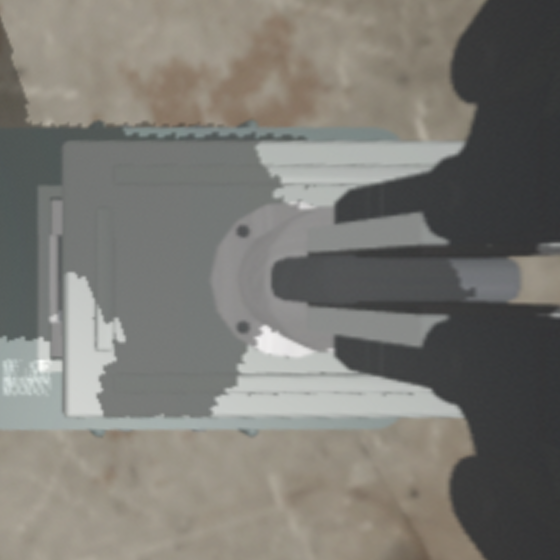

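View pics/oB.png

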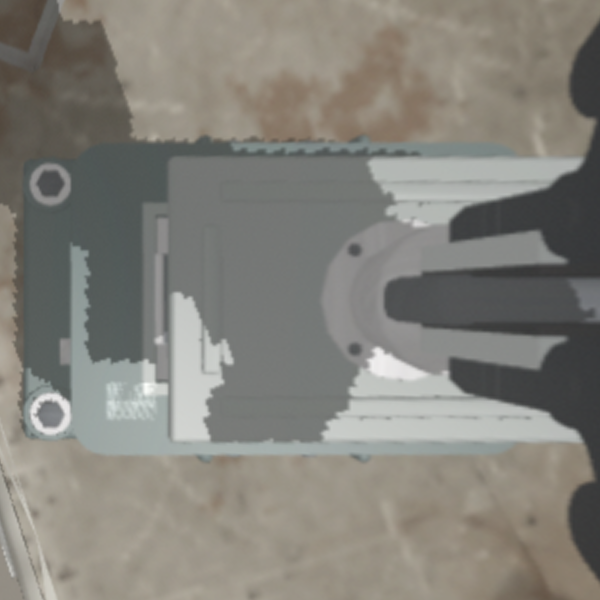

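In one frame the cover plate is centred 2.1 mm too far along the box's +x and square in y and angle. I'll correct that and go down to just above the seat.

```bash
python3 -m crank '[[[0,0,0,0.5,0.1,0,0],[0,0,0,1.0,0.1,0,0],[0,0,0,1.0,0,0,0],[0,0,0,0.5,0,0,0],[0,0,0,0.2,0,0,0],[0,0,0,0,0,0,0],[0,0,0,0,0,0,0],[0,0,0,0,0,0,0]]]'
python3 - <<'E'
from h import *
go([484.8,180.3,97.4],72.4)
s,p,d=snap('wrist','w10.png'); C=cloud('wrist',d,s)
c0=np.array([485.8,180.4]); zp=st()['tool_pos'][2]-7.1
cv2.imwrite('pics/oA2.png',ortho(p,'wrist',s,*c0,zp,70,-17.6,4))
cv2.imwrite('pics/oB2.png',ortho(p,'wrist',s,*c0,85,100,-17.6,3)); 
s2,p,d=snap('side','s10.png'); cv2.imwrite('pics/s10c.png',cv2.resize(p[160:310,220:420],(800,600),interpolation=cv2.INTER_CUBIC))
E
```

```text
time_s: 16.68
tool_pos: [485.0, 180.6, 124.4]
tcp_rot: [0.571, -0.417, 0.571, 0.417]
contact_force: [0.3, 0.1, -2.8]
opening: 0.09
pos [485.  180.6 124.4] jaw 72.31 tiltx [ 5.e-04  1.e-04 -1.e+00] F [ 0.3  0.1 -2.8] op 7.7 t 16.675 q6 0.523
shift cm, present axes [ 2.702  0.008 -0.037]
turn about tool x rad -0.0016
shift after turn [ 2.702  0.008 -0.037]
```

View pics/oA2.png

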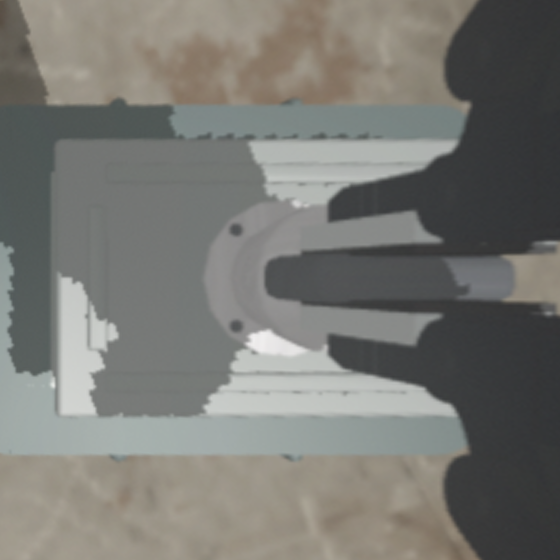

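View pics/oB2.png

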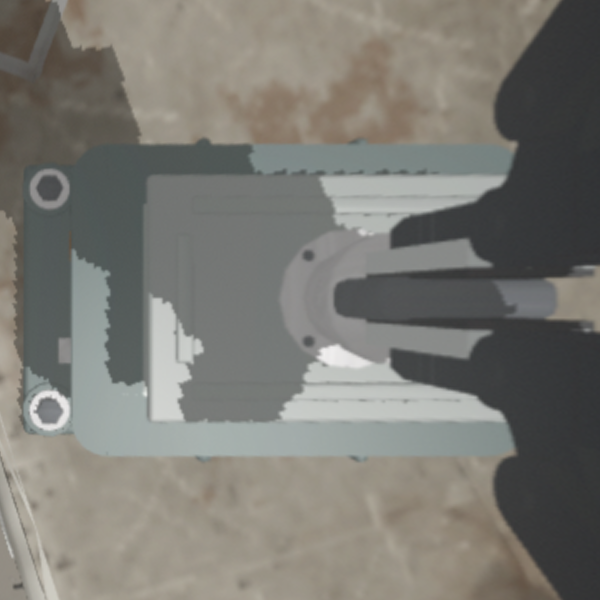

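View pics/s10c.png

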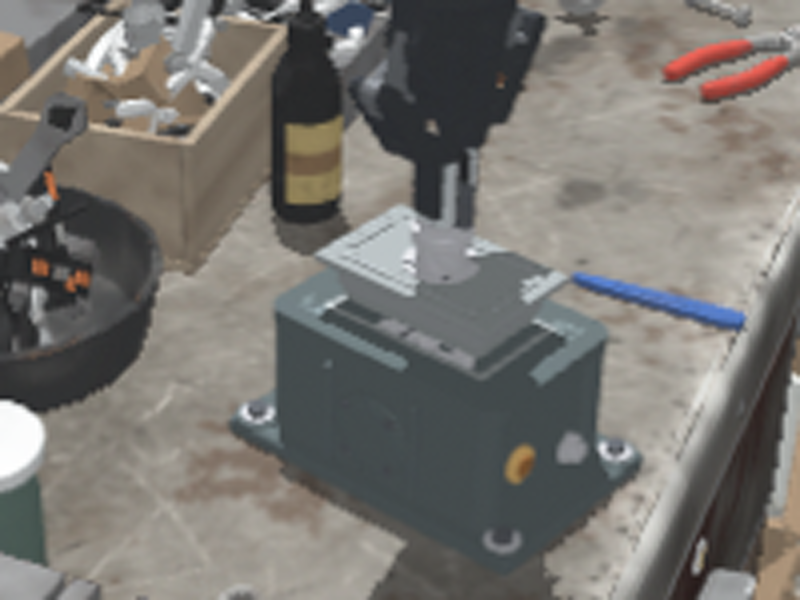

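Aligned within 0.1 mm in x and about 0.5 mm in y, with the skirt just above the opening. Small y correction, then a slow descent.

```bash
python3 -m crank '[[[0,0,0,0.2,0,-0.05,0],[0,0,0,0.2,0,0,0],[0,0,0,0.2,0,0,0],[0,0,0,0.2,0,0,0],[0,0,0,0,0,0,0]]]'
python3 -m crank '[[[0,0,0,0.2,0,0,0],[0,0,0,0.2,0,0,0],[0,0,0,0,0,0,0]]]'
```

```text
time_s: 17.4
tool_pos: [484.4, 180.1, 115.9]
tcp_rot: [0.571, -0.417, 0.571, 0.417]
contact_force: [-0.4, 0.2, -2.1]
opening: 0.087
time_s: 17.77
tool_pos: [484.4, 180.1, 111.9]
tcp_rot: [0.571, -0.417, 0.571, 0.417]
contact_force: [-0.6, 0.4, -2.5]
opening: 0.092
```

No contact force with the skirt about 7 mm inside. Continuing.

```bash
python3 -m crank '[[[0,0,0,0.2,0,0,0],[0,0,0,0.2,0,0,0],[0,0,0,0.2,0,0,0],[0,0,0,0.2,0,0,0],[0,0,0,0.2,0,0,0],[0,0,0,0.1,0,0,0],[0,0,0,0.1,0,0,0],[0,0,0,0,0,0,0]]]'
python3 -m crank '[[[0,0,0,0.1,0,0,0],[0,0,0,0.1,0,0,0],[0,0,0,0,0,0,0],[0,0,0,0,0,0,0]]]'
```

```text
time_s: 18.77
tool_pos: [484.6, 180.1, 100.1]
tcp_rot: [0.571, -0.417, 0.571, 0.417]
contact_force: [-0.4, -0.5, -2.4]
opening: 0.092
time_s: 19.27
tool_pos: [484.6, 180.1, 98.1]
tcp_rot: [0.571, -0.417, 0.571, 0.417]
contact_force: [-0.3, -0.9, -3.2]
opening: 0.09
```

```bash
python3 -m crank '[[[0,0,0,0.05,0,0,0],[0,0,0,0.05,0,0,0],[0,0,0,0,0,0,0]]]'
python3 -m crank '[[[0,0,0,0.05,0,0,0],[0,0,0,0,0,0,0],[0,0,0,0,0,0,0]]]'
```

```text
time_s: 19.65
tool_pos: [484.6, 180.1, 97.1]
tcp_rot: [0.571, -0.417, 0.571, 0.417]
contact_force: [-0.4, -0.7, -1.2]
opening: 0.088
time_s: 20.02
tool_pos: [484.7, 180.1, 97.0]
tcp_rot: [0.571, -0.417, 0.571, 0.417]
contact_force: [-1.9, 0.1, 4.2]
opening: 0.086
```

```bash
python3 - <<'E'
from h import *
s,p,d=snap('wrist','w11.png'); C=cloud('wrist',d,s)
c0=np.array([485.8,180.4])
cv2.imwrite('pics/oA3.png',ortho(p,'wrist',s,*c0,90,80,-17.6,4)[:, :600])
zz=C[...,2]; T=C[(zz>86.5)&(zz<94)]; T=T[np.hypot(T[:,0]-485,T[:,1]-181)<66]
# use plate interior: image rotated coords
a=np.radians(-17.6); u=(T[:,:2]-c0)@[np.cos(a),np.sin(a)]; v=(T[:,:2]-c0)@[-np.sin(a),np.cos(a)]
k=(u>-53)&(u<-18)&(abs(v)<32); A=np.c_[u[k],v[k],np.ones(k.sum())]; print('plane',np.linalg.lstsq(A,T[k,2],rcond=None)[0],np.median(T[k,2]))
G=C[(zz>80)&(zz<88)]; u=(G[:,:2]-c0)@[np.cos(a),np.sin(a)]; v=(G[:,:2]-c0)@[-np.sin(a),np.cos(a)]
k=(u<-59)&(u>-73)&(abs(v)<48); print('flange z',np.median(G[k,2]),k.sum())
s2,p,d=snap('side','s11.png'); cv2.imwrite('pics/s11c.png',cv2.resize(p[160:310,220:420],(800,600),interpolation=cv2.INTER_CUBIC))
E
```

```text
plane [-4.73724246e-03  1.07814671e-04  9.02932127e+01] 90.36865927544903
flange z 85.22451975170492 4779
```

View pics/oA3.png

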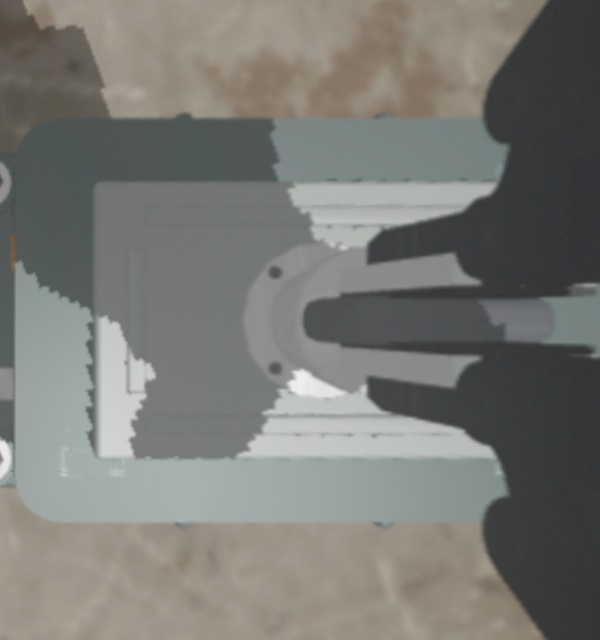

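View pics/s11c.png

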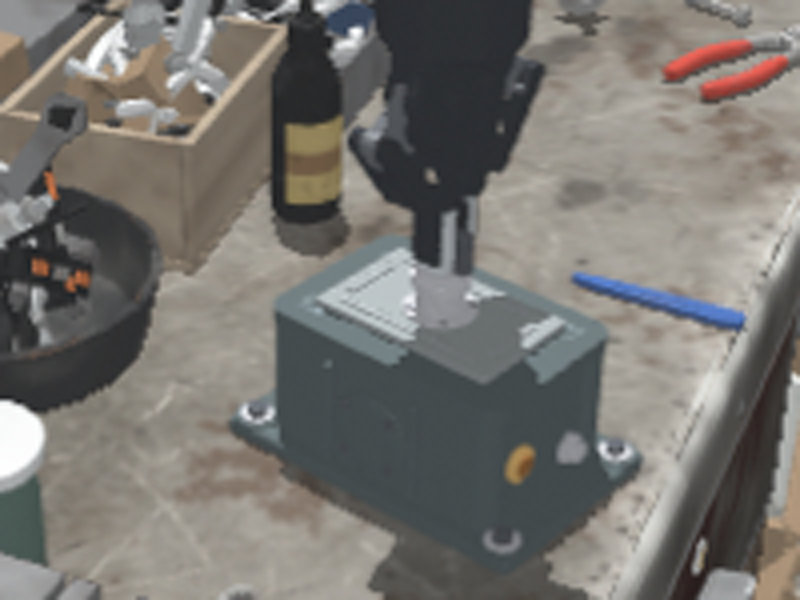

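The cover is home: its plate stands 5.15 mm over the flange, level, and centred to about 0.1 mm. Now I turn the wing 0.28 rad counter-clockwise to the slot angle and press gently.

```bash
python3 -m crank '[[[-0.05,0,0,0,0,0,0],[-0.1,0,0,0,0,0,0],[-0.1,0,0,0,0,0,0],[-0.03,0,0,0,0,0,0],[0,0,0,0,0,0,0],[0,0,0,0,0,0,0]]]'
python3 -m crank '[[[0,0,0,0.05,0,0,0],[0,0,0,0.05,0,0,0],[0,0,0,0.05,0,0,0],[0,0,0,0,0,0,0]]]'
python3 -c "
from h import *
s=st(); print(s['ft_torque']); go([484.6,180.1,97])"
```

```text
time_s: 20.88
tool_pos: [484.7, 180.0, 96.7]
tcp_rot: [0.507, -0.493, 0.507, 0.492]
contact_force: [-1.4, -1.4, 3.5]
opening: 0.09
time_s: 21.38
tool_pos: [484.7, 180.0, 95.2]
tcp_rot: [0.507, -0.493, 0.507, 0.493]
contact_force: [-2.6, -2.7, 4.5]
opening: 0.091
[-0.4164634   0.33467416  0.05835588]
pos [484.7 180.   95.2] jaw 88.34 tiltx [ 1.e-04 -2.e-04 -1.e+00] F [-2.6 -2.7  4.5] op 7.8 t 21.375 q6 0.242
shift cm, present axes [-0.184  0.008  0.007]
```

```bash
python3 -m crank '[[[0,0,0,0.05,0,0,0],[0,0,0,0.05,0,0,0],[0,0,0,0,0,0,0]]]'
python3 -m crank '[[[0,0,0,0.05,0,0,0],[0,0,0,0.05,0,0,0],[0,0,0,0,0,0,0]]]'
```

```text
time_s: 21.75
tool_pos: [484.7, 180.1, 94.2]
tcp_rot: [0.507, -0.493, 0.507, 0.493]
contact_force: [-2.0, -1.3, 6.3]
opening: 0.093
time_s: 22.12
tool_pos: [484.7, 180.1, 93.2]
tcp_rot: [0.507, -0.493, 0.507, 0.493]
contact_force: [-1.5, -2.3, 5.0]
opening: 0.096
```

```bash
python3 -m crank '[[[0,0,0,0.05,0,0,0],[0,0,0,0.05,0,0,0],[0,0,0,0.05,0,0,0],[0,0,0,0,0,0,0]]]'
python3 -m crank '[[[0,0,0,0.05,0,0,0],[0,0,0,0.05,0,0,0],[0,0,0,0.05,0,0,0],[0,0,0,0,0,0,0]]]'
```

```text
time_s: 22.62
tool_pos: [484.7, 180.1, 91.8]
tcp_rot: [0.507, -0.493, 0.507, 0.493]
contact_force: [-1.4, -1.1, 6.0]
opening: 0.092
time_s: 23.12
tool_pos: [484.7, 180.1, 90.4]
tcp_rot: [0.507, -0.493, 0.507, 0.493]
contact_force: [-2.0, -2.0, 6.6]
opening: 0.089
```

Over 6 mm down with only the spring's force, so the bar is in the slot. Continuing toward the ridge-clearing depth (~12.3 mm), feeling for the floor.

```bash
python3 -m crank '[[[0,0,0,0.05,0,0,0],[0,0,0,0.05,0,0,0],[0,0,0,0.05,0,0,0],[0,0,0,0.05,0,0,0],[0,0,0,0.05,0,0,0],[0,0,0,0.05,0,0,0],[0,0,0,0,0,0,0]]]'
python3 -m crank '[[[0,0,0,0.05,0,0,0],[0,0,0,0.05,0,0,0],[0,0,0,0,0,0,0]]]'
python3 -m crank '[[[0,0,0,0.05,0,0,0],[0,0,0,0.05,0,0,0],[0,0,0,0,0,0,0]]]'
```

```text
time_s: 24.0
tool_pos: [484.7, 180.0, 87.6]
tcp_rot: [0.507, -0.493, 0.507, 0.493]
contact_force: [-2.2, -1.8, 9.4]
opening: 0.086
time_s: 24.38
tool_pos: [484.8, 180.1, 86.7]
tcp_rot: [0.507, -0.493, 0.507, 0.493]
contact_force: [-2.8, -2.4, 8.9]
opening: 0.089
time_s: 24.75
tool_pos: [484.8, 180.0, 85.7]
tcp_rot: [0.507, -0.493, 0.507, 0.493]
contact_force: [-3.4, -2.4, 9.9]
opening: 0.09
```

```bash
python3 -m crank '[[[0,0,0,0.03,0,0,0],[0,0,0,0.03,0,0,0],[0,0,0,0,0,0,0]]]'
python3 -m crank '[[[0,0,0,0.03,0,0,0],[0,0,0,0,0,0,0]]]'
python3 -m crank '[[[0,0,0,0.03,0,0,0],[0,0,0,0,0,0,0]]]'
```

```text
time_s: 25.12
tool_pos: [484.8, 180.1, 85.2]
tcp_rot: [0.507, -0.493, 0.507, 0.493]
contact_force: [-3.0, -2.0, 10.4]
opening: 0.09
time_s: 25.38
tool_pos: [484.7, 180.1, 84.9]
tcp_rot: [0.507, -0.493, 0.507, 0.493]
contact_force: [-3.1, -3.1, 10.6]
opening: 0.092
time_s: 25.62
tool_pos: [484.8, 180.1, 84.7]
tcp_rot: [0.507, -0.493, 0.507, 0.493]
contact_force: [-3.2, -2.1, 10.7]
opening: 0.092
```

```bash
python3 -c "
from h import *
print(st()['ft_torque'].round(3))"
python3 -m crank '[[[0.05,0,0,0,0,0,0],[0.05,0,0,0,0,0,0],[0.05,0,0,0,0,0,0],[0.05,0,0,0,0,0,0],[0,0,0,0,0,0,0]]]'
python3 -c "
from h import *
print(st()['ft_torque'].round(3)); go([484.8,180.1,84.7],-2)"
```

```text
[-0.537  0.805 -0.02 ]
time_s: 26.25
tool_pos: [484.8, 180.2, 84.7]
tcp_rot: [0.554, -0.44, 0.554, 0.439]
contact_force: [-3.8, -0.9, 11.4]
opening: 0.091
[-0.434  0.8   -0.034]
pos [484.8 180.2  84.7] jaw 76.88 tiltx [ 6.e-04  2.e-04 -1.e+00] F [-3.8 -0.9 11.4] op 7.7 t 26.25 q6 0.442
shift cm, present axes [-0.003 -0.003 -0.008]
turn about tool x rad 1.3766
shift after turn [-0.003 -0.008  0.001]
```

```bash
python3 -m crank '[[[0.07,0,0,0,0,0,0],[0.07,0,0,0,0,0,0],[0.07,0,0,0,0,0,0],[0,0,0,0,0,0,0]]]'
python3 -c "
from h import *
print(st()['ft_torque'].round(3)); go([484.8,180.1,84.7],-2)"
```

```text
time_s: 26.75
tool_pos: [484.8, 180.3, 84.7]
tcp_rot: [0.597, -0.379, 0.597, 0.379]
contact_force: [-3.3, -1.5, 11.7]
opening: 0.092
[-0.431  0.749 -0.041]
pos [484.8 180.3  84.7] jaw 64.84 tiltx [ 7.e-04  4.e-04 -1.e+00] F [-3.3 -1.5 11.7] op 7.8 t 26.75 q6 0.652
shift cm, present axes [-0.001 -0.006 -0.019]
turn about tool x rad 1.1666
shift after turn [-0.001 -0.02  -0.001]
```

It's turning freely below the ridge. Continuing clockwise.

```bash
python3 -m crank '[[[0.1,0,0,0,0,0,0],[0.1,0,0,0,0,0,0],[0.1,0,0,0,0,0,0],[0.1,0,0,0,0,0,0],[0.1,0,0,0,0,0,0],[0,0,0,0,0,0,0]]]'
python3 -m crank '[[[0.1,0,0,0,0,0,0],[0.1,0,0,0,0,0,0],[0.1,0,0,0,0,0,0],[0.1,0,0,0,0,0,0],[0.1,0,0,0,0,0,0],[0,0,0,0,0,0,0]]]'
python3 -c "
from h import *
print(st()['ft_torque'].round(3)); go([484.8,180.1,84.7],-2)"
```

```text
time_s: 27.5
tool_pos: [485.0, 180.5, 84.8]
tcp_rot: [0.673, -0.219, 0.672, 0.22]
contact_force: [-3.2, -1.4, 11.1]
opening: 0.087
time_s: 28.25
tool_pos: [485.3, 180.6, 84.9]
tcp_rot: [0.706, -0.046, 0.705, 0.047]
contact_force: [-3.0, -0.8, 10.7]
opening: 0.089
[-0.316  0.563 -0.001]
pos [485.3 180.6  84.9] jaw 7.54 tiltx [ 0.0016  0.0012 -1.    ] F [-3.  -0.8 10.7] op 7.6 t 28.25 q6 1.652
shift cm, present axes [ 0.016 -0.047 -0.057]
turn about tool x rad 0.1666
shift after turn [ 0.016 -0.056 -0.048]
```

```bash
python3 -m crank '[[[0.08,0,0,0,0,0,0],[0.07,0,0,0,0,0,0],[0,0,0,0,0,0,0]]]'
python3 -c "
from h import *
print(st()['ft_torque'].round(3)); go([484.8,180.1,84.7],-2)"
python3 -m crank '[[[0,0,0,-0.05,0,0,0],[0,0,0,-0.05,0,0,0],[0,0,0,0,0,0,0]]]'
python3 -m crank '[[[0,0,0,-0.05,0,0,0],[0,0,0,-0.05,0,0,0],[0,0,0,0,0,0,0]]]'
python3 -m crank '[[[0,0,0,-0.05,0,0,0],[0,0,0,-0.05,0,0,0],[0,0,0,0,0,0,0]]]'
```

```text
time_s: 28.62
tool_pos: [485.4, 180.7, 84.9]
tcp_rot: [0.708, 0.007, 0.706, -0.006]
contact_force: [-2.0, -0.7, 9.1]
opening: 0.09
[-0.278  0.565  0.016]
pos [485.4 180.7  84.9] jaw -1.04 tiltx [ 0.0018  0.0012 -1.    ] F [-2.  -0.7  9.1] op 7.7 t 28.625 q6 1.802
shift cm, present axes [ 0.023 -0.058 -0.061]
turn about tool x rad 0.0168
shift after turn [ 0.023 -0.059 -0.06 ]
time_s: 29.0
tool_pos: [485.4, 180.6, 85.9]
tcp_rot: [0.708, 0.007, 0.706, -0.006]
contact_force: [-2.0, -0.4, 10.4]
opening: 0.091
time_s: 29.38
tool_pos: [485.4, 180.7, 86.8]
tcp_rot: [0.708, 0.007, 0.706, -0.006]
contact_force: [-2.0, -1.3, 10.0]
opening: 0.095
time_s: 29.75
tool_pos: [485.3, 180.6, 87.7]
tcp_rot: [0.708, 0.007, 0.707, -0.006]
contact_force: [-1.8, -1.0, 9.2]
opening: 0.087
```

```bash
python3 -m crank '[[[0,0,0,-0.05,0,0,0],[0,0,0,0,0,0,0]]]'
python3 -m crank '[[[0,0,0,-0.05,0,0,0],[0,0,0,0,0,0,0]]]'
python3 -m crank '[[[0,0,0,-0.05,0,0,0],[0,0,0,0,0,0,0]]]'
```

```text
time_s: 30.0
tool_pos: [485.4, 180.6, 88.2]
tcp_rot: [0.708, 0.007, 0.707, -0.006]
contact_force: [-2.5, -0.5, 7.5]
opening: 0.092
time_s: 30.25
tool_pos: [485.4, 180.6, 88.7]
tcp_rot: [0.708, 0.007, 0.707, -0.006]
contact_force: [-1.7, -0.8, 8.3]
opening: 0.089
time_s: 30.5
tool_pos: [485.3, 180.6, 88.9]
tcp_rot: [0.708, 0.007, 0.707, -0.006]
contact_force: [-1.2, 0.2, 6.8]
opening: 0.092
```

```bash
python3 -m crank '[[[0,0,0,-0.05,0,0,0],[0,0,0,0,0,0,0]]]'
python3 -m crank '[[[0,0,0,0,0,0,0],[0,0,0,0,0,0,0]]]'
```

```text
time_s: 30.75
tool_pos: [485.2, 180.5, 88.9]
tcp_rot: [0.707, 0.007, 0.707, -0.006]
contact_force: [1.0, 0.6, 2.5]
opening: 0.091
time_s: 31.0
tool_pos: [485.1, 180.5, 89.0]
tcp_rot: [0.707, 0.007, 0.707, -0.006]
contact_force: [2.4, 1.1, 0.9]
opening: 0.094
```

The stud has stopped rising at about 8.1 mm and the push force has dropped to ~1 N: the cam has caught. Releasing and rising.

```bash
python3 -m crank '[[[0,0,0,0,0,0,2],[0,0,0,0,0,0,4.5],[0,0,0,0,0,0,4.5],[0,0,0,0,0,0,4.5],[0,0,0,-1,0,0,4.5],[0,0,0,-2,0,0,4.5],[0,0,0,-3,0,0,4.5],[0,0,0,-3,0,0,4.5],[0,0,0,0,0,0,4.5],[0,0,0,0,0,0,4.5]]]'
python3 - <<'E'
from h import *
go([485,180,170])
s,p,d=snap('wrist','w12.png'); C=cloud('wrist',d,s); zz=C[...,2]
c0=np.array([485.3,180.5]); a=np.radians(-17.6); u=(C[...,:2]-c0)@[np.cos(a),np.sin(a)]; v=(C[...,:2]-c0)@[-np.sin(a),np.cos(a)]
k=(abs(u)<53)&(abs(v)<32)&(np.hypot(u,v)>25)&(zz>84)&(zz<97); A=np.c_[u[k],v[k],np.ones(k.sum())]; print('plane',np.linalg.lstsq(A,zz[k],rcond=None)[0],k.sum())
k=((abs(u)>60)|(abs(v)>38))&(abs(u)<73)&(abs(v)<49)&(zz>80)&(zz<90); print('flange',np.median(zz[k]))
k=(zz>86.8)&(zz<94)&(abs(u)<60)&(abs(v)<40); print('rect',cv2.minAreaRect(np.argwhere(k).astype(np.float32)[:0] if 0 else C[k][:,:2].astype(np.float32)))
k=(np.hypot(u,v)<22)&(zz>120); k2=(np.hypot(u,v)<22)&(zz>125)&(zz<145); print('wing top z',np.percentile(zz[k2],[10,50,90]),cv2.minAreaRect(C[k2][:,:2].astype(np.float32)))
cv2.imwrite('pics/o90.png',ortho(p,'wrist',s,*c0,90,70,-17.6,4))
s2,p,d=snap('side','s12.png'); cv2.imwrite('pics/s12c.png',cv2.resize(p[160:310,220:420],(800,600),interpolation=cv2.INTER_CUBIC))
E
```

```text
time_s: 32.25
tool_pos: [484.3, 180.0, 178.8]
tcp_rot: [0.707, 0.006, 0.707, -0.006]
contact_force: [-0.0, -0.2, 0.1]
opening: 0.528
pos [484.3 180.  178.8] jaw -1.03 tiltx [-2.e-04 -0.e+00 -1.e+00] F [-0.  -0.2  0.1] op 45.0 t 32.25 q6 1.802
shift cm, present axes [ 0.878 -0.002  0.067]
plane [-1.33392790e-03  6.46090343e-04  9.05596451e+01] 6630
flange 85.22032106945204
rect ((485.66534423828125, 181.5811767578125), (79.08747863769531, 118.55997467041016), 73.83516693115234)
wing top z [130.04559671 132.17034983 133.20364552] ((485.4269104003906, 180.8516082763672), (12.357398986816406, 34.72323226928711), 4.125904560089111)
```

View pics/o90.png

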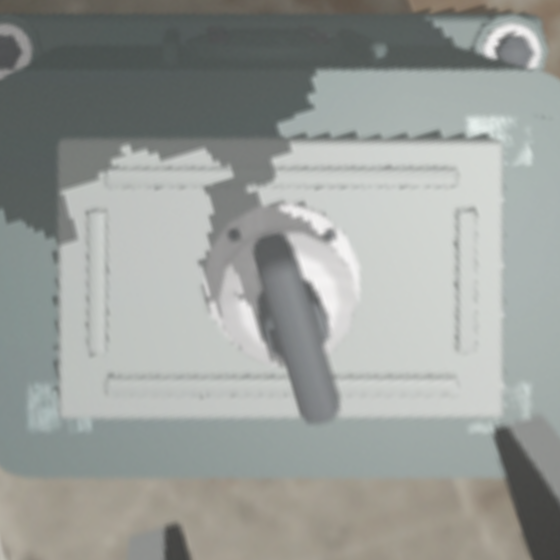

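View pics/s12c.png

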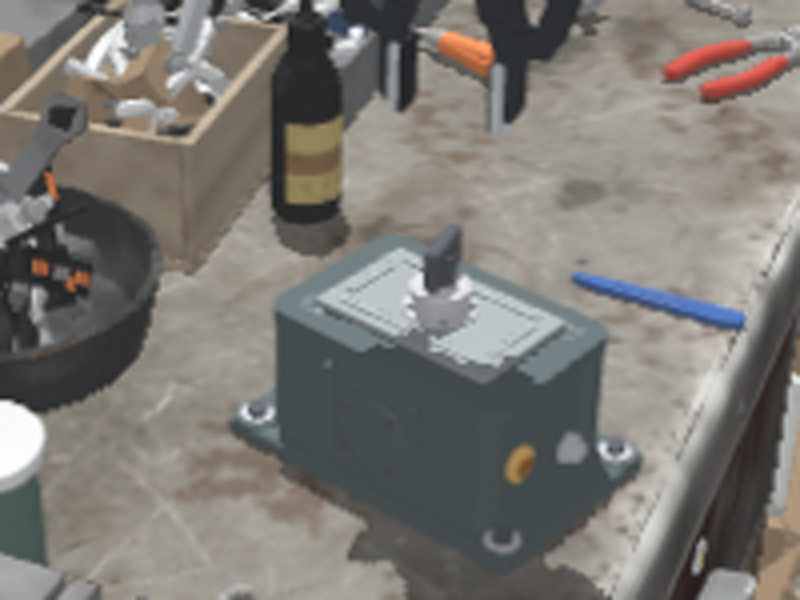

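Wing top stands at ~132.3 mm against 140.5 unpressed, a press of ≈ 8.2 mm. The wing lies across (o90 (295,330)), the cover is level and home, the fingers are clear, and the bottle and lever are untouched. Handing in.

```bash
python3 -c "
from h import *
print(ctrl.job_done())"
```

```text
the job is handed in; nothing more can be done
None
```

The cover is back on the gearbox and its stud is locked. The job was handed in with the robot clear of everything; no verdict is reported.

- **Grasp:** The first attempt closed on nothing just above the wing. The finger ends stood about 25 mm short of the reported TCP, by wrist depth and the side view. I measured that offset and the second grasp held the wing.
- **Seating:** I carried the cover over, centred it on the opening in the pictures and lowered it slowly. The skirt went in without contact force. Before turning, the plate stood 5.15 mm over the flange (nominal 5 mm) and was centred to about 0.1 mm.
- **Locking:** I turned the wing 0.28 rad counter-clockwise to the slot angle seen in the picture, and the bar went in with only the spring's force. I pressed to about 12.3 mm, turned about 1.56 rad clockwise with almost no torque, and eased up until the notch took the load. The vertical force never read above about 12 N.

Last checks after release:
- **Cover:** It is level within about 0.002 rad. The plate top reads 5.3 mm above the flange.
- **Stud:** The wing lies across the cover, with its top at about 132 mm. That puts the stud about 8.2 mm down, against 8.4 mm nominal in the notch.
- **Gripper:** It was open and 90 mm up, with zero contact force.
- **Bystanders:** The bottle and lever looked unmoved in the last side picture. I did not re-measure the jar or the screwdriver at the end.

One check was poor: the last depth-based outline of the cover came out too large (118.6 x 79 mm for 112 x 70 mm). I relied on the rectified picture for centring instead.

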